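# Set the sliding rest and mount the shawarma skewer

### The arm

A 6-joint arm with a two-finger parallel gripper is mounted at the origin on the work surface. World frame = base frame: x ahead of the robot, y to its left, z up, the work surface at z = 0. Lengths are in m, angles in rad, forces in N, time in s.
With the tool pointing down it reaches from about 0.25 to 0.725 m from the base axis. Payload 4 kg.
Tool frame: the origin (TCP) lies at the very end of the fingers, on their centre line; the grasp point (between the pads) lies 19 mm behind it; z points along the fingers, y is the line along which they close (so a half turn about z gives the same grasp; the last joint's range is limited). The gripper opens to 85 mm and grips with 20 to 120 N. Pads are 22 mm wide; open, the fingers measure 114 mm over their backs; the gripper's body (76 mm by 85 mm) begins 54 mm behind the grasp point. The pads swing forward as they close: fully open they stand 13 mm farther back than shut.
Start: joints at [-1.216, 0.241, 0.005, 1.335, 0, 1.571], TCP at [0.174, -0.469, 0.231] pointing down, gripper open.
Joint ranges: [-2.72, 2.72], [-1.05, 1.87], [-1.09, 1.28], [-1.99, 2.15], [-1.42, 1.44], [-3.14, 3.14]. Speed limits (rad/s): [2.79, 2.79, 3.14, 3.14, 3.14, 3.14].

### API

Orientations are given as [roll, pitch, yaw] about the fixed x, y, z axes, in that order (R = Rz(yaw) Ry(pitch) Rx(roll)).
In Python, from rig import get_state, capture, camera_model, finish_job gives the robot as it stands.
- The arm moves only by the shell command python3 -m handwheel 'ROWS' [OPENING] [FORCE]. ROWS is JSON, a list of rows, each a list of 6 numbers: the shift along the tool's x, y, z in cm, then the turn, a rotation vector about the tool's x, y, z in rad. In form: [[tx, ty, tz, wx, wy, wz], ...]. A call has exactly 5 rows; each row is the pose to reach, as a shift and turn from the pose commanded when the call began, along the tool's axes at that moment; what a row does not reach only later rows make up. A row lasts 1/12 s, in which the tool goes at most 41.7 mm and 7.16 degrees, less where a joint would pass 70% of its speed; a pose out of reach is approached as far as the arm can. A call with a gripper value outside its range is refused whole. OPENING is the opening, from 0 (shut) to 1 (fully open), set as the call begins (- or left out, the last holds). The fingers move at their own pace and stop on an object; FORCE is the grip in N (left out, the last holds). Time passes only in rows, so rows that repeat a pose let the fingers close, or fill a call up. It gives the time, the measured TCP pose, the force, the opening and the grip force at its end, in the units of the state.
- get_state(): the state, without advancing time (a new reading comes with each control period).
- capture(name): name is "side" or "top" or "wrist"; returns (picture, depth): 400x640x3 uint8, red, green, blue; 400x640 float32, m along the optical axis (not along the pixel's ray), 0 where there is no reading.
- camera_model(name): a dict with "mtx" (3x3 intrinsics, pixels), "rvec" (rotation vector, rad) and "tvec" (3), from world to camera coordinates, as OpenCV has them. Camera axes: x right, y down, z forward; pixel columns grow to the right and rows downward; lengths in m; the calibration is good to about 2 mm. A picture is of the moment at which its call begins: read the wrist's pose just before it. camera_model takes no time and is no camera call; for the wrist camera it gives the pose at the moment of the call.
- finish_job(): hands the job in; it is judged then, once.
The state is a dict: "time": time; "qpos": joint angles; "joint_vel": joint speeds; "joint_efforts": joint torques, N m; "tool_pos": TCP position; "orientation": TCP orientation; "contact_force": force on the tool from outside, world axes, zero at the start; "torque": the same for the moment, N m; "gripper_width": finger opening in m; "grasp_force": force on a finger pad.
Only numpy, scipy, OpenCV 4.12 (cv2) and the standard library are available. Lean on these libraries where they do the work, as an engineer would, in place of code of your own. Each camera call takes 0.05 s, during which the arm holds its last target. There are 200 camera calls.

### The job

Set up the skewer bench: loosen the clamp knob of the sliding rest, slide the rest until its pointer is in line with the tip of the steel index tab, and clamp it tight there. Then lay the skewer (do not drop it) in the notches of both rests, tip end over the fixed rest and handle outside the sliding rest, let go of it, and last flip the drive's switch lever fully over, away from the robot, to on. Leave everything else on the counter where it stands.

Things in the scene. Friction and masses are not known exactly. Their poses are not given: they have to be found in the camera images.
- bed: skewer bench, fixed: dark steel base plate 12 mm thick, x -95 to 108, y -210 to 210 mm, with aluminium guide bars along y. Origin: on the counter under the line where the mounted skewer lies; x points away from the robot, y along the bars, z up. The fixed rest stands at y = 60 mm, the grey drive box with the switch at y = 128 to 204 mm (x -50 to 50, top 64 mm high)
- bed_seat (a point): centre of the notch floor of the fixed rest, a steel plate 12 mm thick (y) and 52 mm wide (x); floor 75 mm above the counter, notch 19 mm wide there (straight for 10 mm), flaring to 42 mm; prongs end 24 mm above the floor. Axes as the bench
- carriage (a joint): position of the sliding rest along the bench's y (m), 0 to 0.165, growing towards the fixed rest; at 0 its notch is at y = -160 mm of the bench. It is held fast while the clamp is tight
- carriage_seat (a point): centre of the notch floor of the sliding rest, of the same form and height as the fixed rest's; it stands on an aluminium carriage 150 mm (x, -95 to 55 mm from this point) by 56 mm (y), top 46 mm above the counter. Axes as the bench
- carriage_mark (a point): tip of the small aluminium pointer on the carriage's far edge, 68 mm beyond the notch centre in x and in line with it in y, 43 mm high. Axes as the bench
- tab: steel index tab, a flat pointed plate 37 mm long, 22 mm wide, 10 mm thick, fixed on the far edge of the bench's base plate, its tip pointing at the bench; origin close under its tip, axes as the bench. The rest is set when carriage_mark has the same y as this origin along the bench
- clamp (a joint): angle of the clamp knob (rad), 0 to 1.5; grows clockwise seen from above. Below 0.5 the rest slides freely, above 1.1 it is clamped tight; it starts tight
- clamp_grip (a point): point to grip in the clamp knob, on its upright axis, 96 mm above the counter: a black bar 62 mm long (x of this point), 14 mm thick (y), from 76 to 108 mm above the counter. It stands on the carriage 68 mm nearer the robot than the notch and travels with it
- skewer: flat stainless skewer 200 mm long, 8 mm thick, lying on the counter; its shaft is 10 mm wide, from x = -80 to 80 mm, the tip at +x; the flat handle is 26 mm wide, from x = -120 to -80 mm. Origin: middle of the shaft's underside, 10 mm from the balance point
- skewer_tip (a point): end of the shaft at the tip, 80 mm from the skewer's origin, on the shaft's axis
- skewer_neck (a point): where the shaft meets the handle, -80 mm from the skewer's origin, on the shaft's axis
- switch (a joint): angle of the switch lever (rad): near 0 off, leaning to the bench's -x (to the robot); 1.0 on, leaning to +x; stays where it is left
- switch_tip (a point): tip of the steel switch lever, 80 mm long, that stands on the drive box at the bench's y = 166 mm and swings about a level axis along the bench's y
- pepper_pot: amber glass pepper pot with steel cap, 44 mm across, 62 mm tall, stands beside the skewer's handle; bystander. Origin: centre of its underside
- jar_a: closed glass jar with steel cap and paper label, 64 mm across, 95 mm tall, stands at one end of the bench; bystander. Origin: centre of its underside
- jar_b: closed glass jar with wooden cap, 68 mm across, 105 mm tall, stands on the pan of the scale; bystander. Origin: centre of its underside
- spoon_rest: white ceramic spoon rest, a 100 mm dish with a short tail along its +x, 155 mm long, 12 mm high; bystander. Origin: under the dish's centre
- scale: small aluminium kitchen scale, 170 x 190 mm, with a flat round pan, top 47 mm high; bystander. Origin: centre of its underside
- mill: turned wooden pepper mill, 56 mm across, 175 mm tall, stands at one end of the bench; bystander. Origin: centre of its underside
- mug: white ceramic mug, 76 mm across, 90 mm tall, handle at its +y; bystander. Origin: centre of its underside
Things that resemble listed ones, but are neither listed nor needed, are in the scene too. Leave any orange or turquoise look-alike of the skewer alone.

How it is judged:
By the outcome, as a careful person would: the job done as asked, in the order asked, and still so for the second after the job is handed in, with the robot touching nothing.
It also fails if it takes over 59 s, if anything falls off the work surface, if the arm or the gripper's body presses on something with over 40 N, if the wrist force passes 120 N, or if a joint passes its speed limit or range.

## Working session

There is one attempt and no reset: what is moved stays moved. The work goes in short steps, Python scripts to look and compute and a shell command to move; the robot and the scene stay as the last step left them, time stands still between calls to the robot, and variables do not carry over. Pictures are saved under pics/ and viewed, at most 10 in all, crops included, and the job is handed in when it is done.

```bash
mkdir -p pics; ls
cat > h.py <<'E'
import numpy as np, cv2, pickle
from rig import *
def snap(n,f):
    s=get_state(); m=camera_model(n); p,d=capture(n)
    pickle.dump((p,d,m,s),open(f'pics/{f}.pkl','wb')); cv2.imwrite(f'pics/{f}.png',p[:,:,::-1]); return p,d,m
def load(f): return pickle.load(open(f'pics/{f}.pkl','rb'))
def ray(m,u,v):
    R=cv2.Rodrigues(np.array(m['rvec'],float))[0]; t=np.array(m['tvec'],float).ravel()
    d=R.T@np.linalg.inv(np.array(m['mtx']))@np.array([u,v,1.]); return -R.T@t,d
def onz(m,u,v,z):
    c,d=ray(m,u,v); return c+d*(z-c[2])/d[2]
def dep(m,u,v,D):
    c,d=ray(m,u,v); return c+d*D   # d has unit z in cam
def tri(m1,p1,m2,p2):
    c1,d1=ray(m1,*p1); c2,d2=ray(m2,*p2); A=np.c_[d1,-d2]; s=np.linalg.lstsq(A,c2-c1,rcond=None)[0]
    a=c1+s[0]*d1;b=c2+s[1]*d2; return (a+b)/2,np.linalg.norm(a-b)
def proj(m,P):
    return cv2.projectPoints(np.array(P,float).reshape(-1,3),np.array(m['rvec'],float),np.array(m['tvec'],float),np.array(m['mtx'],float),None)[0].reshape(-1,2)
E
python3 - <<'E'
from h import *
for n in('side','top'):
    p,d,m=snap(n,n+'0'); print(n,ray(m,320,200),m['mtx'])
s=get_state(); print(s['tool_pos'],s['orientation'],s['time'],s['contact_force'])
E
```

```text
pics
side (array([ 0.44914332, -0.80834738,  0.76446498]), array([ 0.02894362,  0.76223311, -0.64672888])) [[410.12984379   0.         321.91283766]
 [  0.         410.12984379 196.48304176]
 [  0.           0.           1.        ]]
top (array([ 0.32377796, -0.00832723,  1.46219914]), array([ 0.10981787, -0.00961848, -0.99394058])) [[510.19093286   0.         319.72288946]
 [  0.         510.19093286 195.72985605]
 [  0.           0.           1.        ]]
[ 0.17347902 -0.46835052  0.23049559] [-3.13972171e+00  3.61682475e-05  3.54742010e-01] 0.1 [-0.10387569  1.3581422   0.63598728]
```

View pics/top0.png

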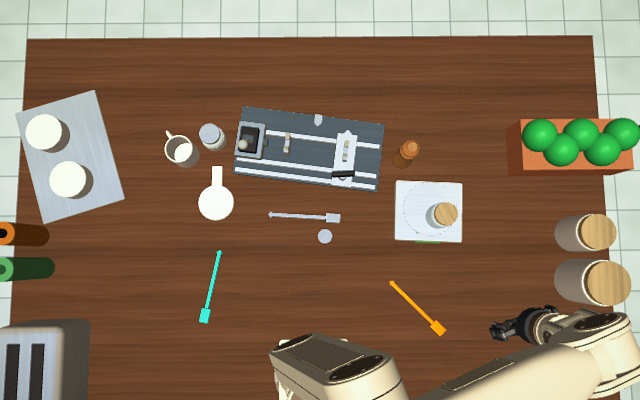

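View pics/side0.png

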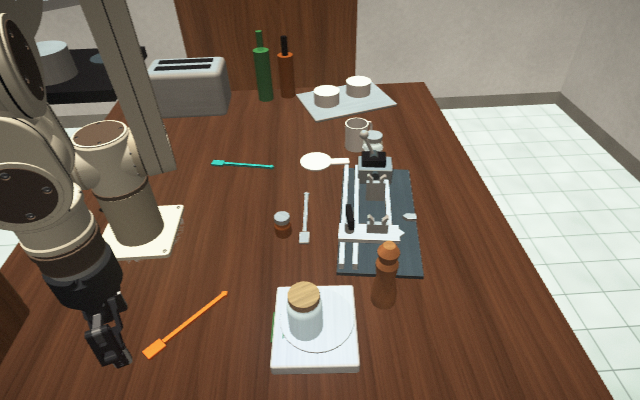

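The top view shows the bench at (235–383, 107–190) with its drive box at (250,140), sliding rest at (345,148), knob bar at (343,174) and tab at (318,119). There are three skewer-like things: steel at (269–340, 216), turquoise at (210,287) and orange at (418,308). The steel one fits: it is stainless, and the pepper pot stands beside its handle at (325,236). I'll confirm that in a crop.

Run:
```python
from h import *
p,d,m,s=load('top0')
c=cv2.resize(p[98:248,228:400,::-1],None,fx=4,fy=4,interpolation=cv2.INTER_CUBIC); cv2.imwrite('pics/topc.png',c[:600])
# skewer: low saturation, bright, on wood
h=cv2.cvtColor(p,cv2.COLOR_RGB2HSV)
R=np.zeros(p.shape[:2],np.uint8);R[205:228,262:345]=1
mk=((h[...,1]<90)&(h[...,2]>100)&(R>0)).astype(np.uint8)
cs=max(cv2.findContours(mk,0,1)[0],key=cv2.contourArea)
r=cv2.minAreaRect(cs);print(r); print([onz(m,*q,0.008).round(4) for q in cv2.boxPoints(r)])
# plate: dark bluish mask
mk=((h[...,0]>85)&(h[...,0]<125)&(h[...,2]<120)&(h[...,1]>25)).astype(np.uint8); mk[:, :225]=0;mk[:,395:]=0;mk[:98]=0;mk[200:]=0
mk=cv2.morphologyEx(mk,cv2.MORPH_CLOSE,np.ones((25,25)))
cs=max(cv2.findContours(mk,0,1)[0],key=cv2.contourArea);r=cv2.minAreaRect(cs);print(r);b=cv2.boxPoints(r)
print([onz(m,*q,0.012).round(4) for q in b])
```

```text
((303.9620666503906, 216.67620849609375), (72.12377166748047, 9.221009254455566), 1.847610354423523)
[array([0.4281, 0.1271, 0.008 ]), array([0.4544, 0.1263, 0.008 ]), array([ 0.4459, -0.0797,  0.008 ]), array([ 0.4195, -0.0784,  0.008 ])]
((308.46002197265625, 148.47305297851562), (144.60118103027344, 68.24797821044922), 7.431407451629639)
[array([0.5645, 0.2287, 0.012 ]), array([0.7644, 0.2051, 0.012 ]), array([ 0.7052, -0.2128,  0.012 ]), array([ 0.5066, -0.1825,  0.012 ])]
```

View pics/topc.png

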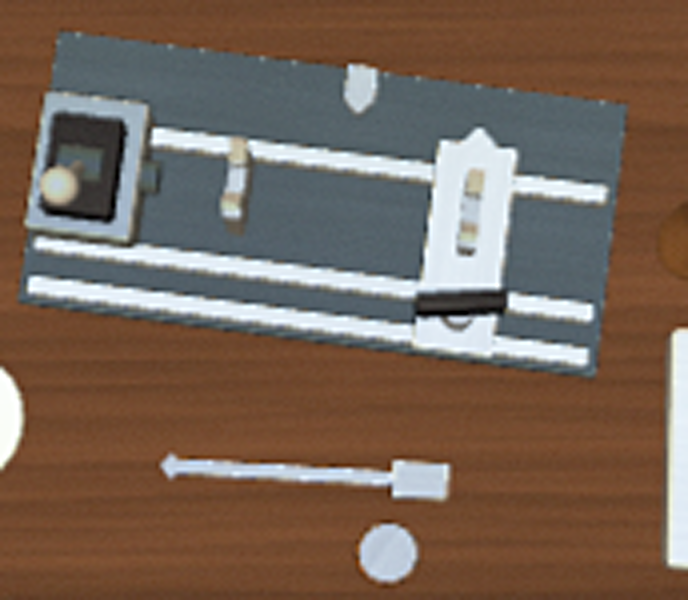

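The crop confirms it: the steel skewer's tip is at crop (165,466) and its handle at (420,480), beside the pot's cap at (388,552). The knob bar is at (461,300), the tab tip at (360,112) and the pointer tip at (479,128).

```bash
cat >> h.py <<'E'
YAW=np.radians(-8.0); O=np.array([.6287,.0106,0]); RB=np.array([[np.cos(YAW),-np.sin(YAW),0],[np.sin(YAW),np.cos(YAW),0],[0,0,1]])
def w(b): return O+RB@np.array(b,float)
def b(P): return RB.T@(np.array(P)-O)
E
python3 - <<'E'
from h import *
p,d,m,s=load('top0'); P,D,M,S=load('side0')
def dark(p,r,t=45):
    g=p.max(2); k=np.zeros(g.shape,np.uint8); k[r[0]:r[1],r[2]:r[3]]=(g<t)[r[0]:r[1],r[2]:r[3]]
    c=max(cv2.findContours(k,0,1)[0],key=cv2.contourArea); rr=cv2.minAreaRect(c); return rr
a=dark(p,(165,182,325,362)); e=dark(P,(195,240,335,362)); print(a,e)
X,er=tri(m,a[0],M,e[0]); print('knob',X,er,'bench',b(X)*1e3)
bp=cv2.boxPoints(a); print([ (onz(m,*q,.1)).round(3) for q in bp])
for n,u,v,z in(('tab',318,126,.022),('ptr',347.75,130,.043),('ball',242.75,144,.13)):
    print(n,(b(onz(m,u,v,z))*1e3).round(1))
cv2.imwrite('pics/sidec.png',cv2.resize(P[115:280,270:430,::-1],None,fx=3.6,fy=3.6,interpolation=cv2.INTER_CUBIC))
E
```

```text
((342.5, 175.0), (2.0, 21.0), 90.0) ((349.6756591796875, 217.05406188964844), (24.659847259521484, 6.247161388397217), 80.53767395019531)
knob [ 0.54522934 -0.08355026  0.08986478] 0.003734690329993128 bench [ -69.55515012 -104.85087021   89.86478246]
[array([ 0.545, -0.055,  0.1  ]), array([ 0.544, -0.111,  0.1  ]), array([ 0.539, -0.111,  0.1  ]), array([ 0.539, -0.055,  0.1  ])]
tab [ 72.8 -19.3  22. ]
ptr [  66.9 -105.4   43. ]
ball [-30.  169.5 130. ]
```

View pics/sidec.png

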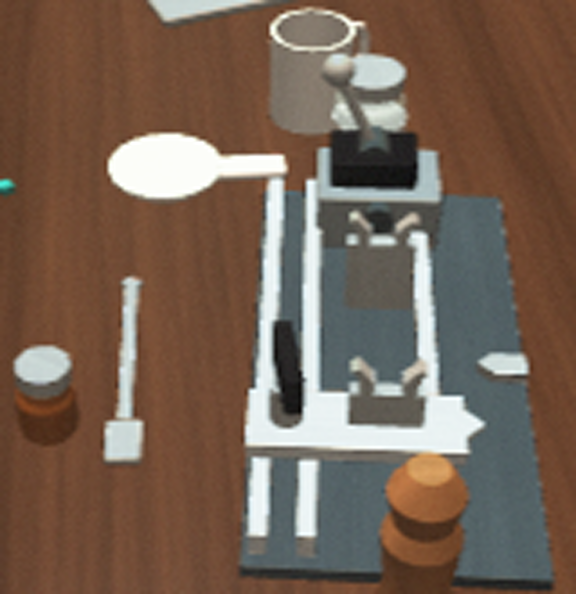

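The side crop shows the knob bar upright at crop (286,370), the rest at (388,400), the pointer at (483,425), the tab tip at (480,364), the fixed rest at (385,250) and the lever ball at (338,70) leaning towards the robot. In bench y, the rest is at about -105 and the tab at about -19, so it slides about +86 mm.

```bash
cat >> h.py <<'E'
from scipy.spatial.transform import Rotation as Ro
def E(r): return Ro.from_euler('xyz',r)
def chain(T,start=None):
    """T: list of (x,y,z,yaw[,rpy]) world targets, one per call -> rows (cm, rad) in tool axes"""
    s=get_state(); p=np.array(s['tool_pos']); R=E(s['orientation'])
    if start: p=np.array(start[:3]);R=E([np.pi,0,start[3]])
    for t in T:
        q=np.array(t[:3]); Q=E([np.pi,0,t[3]]) if len(t)==4 else E(t[3:])
        print(np.r_[R.inv().apply(q-p)*100,(R.inv()*Q).as_rotvec()].round(2).tolist()); p,R=q,Q
E
python3 - <<'E'
from h import *
chain([(.298,-.34,.23,.75),(.422,-.212,.23,1.15),(.547,-.084,.22,1.55)])
E
```

```text
[16.14, -7.71, 0.06, -0.0, -0.0, -0.4]
[17.8, -0.91, -0.0, -0.0, 0.0, -0.4]
[16.79, 6.18, 1.0, 0.0, 0.0, -0.4]
```

```bash
python3 -m handwheel '[[3,-1.5,0,0,0,-0.1],[7,-3.4,0,0,0,-0.2],[11,-5.3,0,0,0,-0.3],[14.5,-7,0,0,0,-0.4],[16.1,-7.7,0,0,0,-0.4]]' 0.38 60
python3 -m handwheel '[[3,-0.2,0,0,0,-0.1],[7,-0.4,0,0,0,-0.2],[11,-0.6,0,0,0,-0.3],[15,-0.8,0,0,0,-0.4],[17.8,-0.9,0,0,0,-0.4]]'
python3 -m handwheel '[[3,1.1,0.2,0,0,-0.1],[7,2.6,0.4,0,0,-0.2],[11,4,0.6,0,0,-0.3],[15,5.5,0.8,0,0,-0.4],[16.8,6.2,1,0,0,-0.4]]'
python3 - <<'E'
from h import *
p,d,m=snap('wrist','w1')
s=get_state();print(s['tool_pos'],s['orientation'],s['gripper_width'],s['time'],ray(m,320,200),m['mtx'][0])
E
```

```text
time: 0.52
tool_pos: [0.2996, -0.3374, 0.2309]
orientation: [-3.14, -0.002, 0.761]
contact_force: [-0.3, -0.8, -0.0]
gripper_width: 0.0325
grasp_force: 0.0
time: 0.93
tool_pos: [0.4229, -0.2097, 0.231]
orientation: [-3.141, -0.001, 1.16]
contact_force: [0.0, 0.0, -0.2]
gripper_width: 0.0325
grasp_force: 0.0
time: 1.35
tool_pos: [0.5483, -0.0801, 0.2205]
orientation: [3.141, -0.001, 1.561]
contact_force: [0.2, -1.6, -0.5]
gripper_width: 0.0327
grasp_force: 0.0
[ 0.54986466 -0.07830961  0.21960931] [ 3.14076091e+00 -2.73596505e-03  1.56130319e+00] 0.032095891078362665 1.4 (array([ 0.54839123, -0.0122318 ,  0.36309887]), array([-0.00533116, -0.28163391, -0.95962313])) [338.98959285   0.         321.12494668]
```

View pics/w1.png

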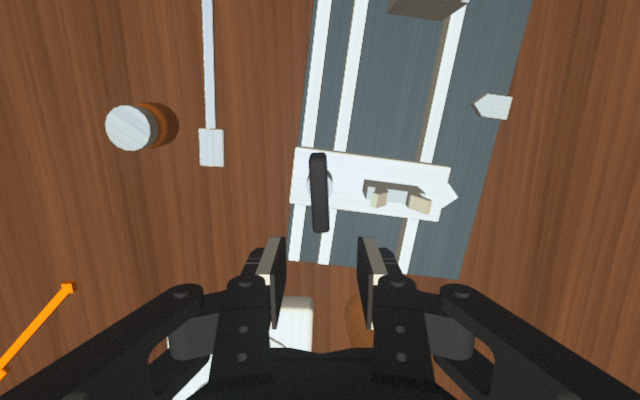

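The wrist view shows the knob bar from (317,153) to (320,231), the pointer tip at (458,194), the tab tip at (475,105) and the skewer's neck and handle at (211,130–165).

Run:
```python
from h import *
p,d,m,s=load('w1'); 
g=p.max(2);k=np.zeros(g.shape,np.uint8);k[145:236,305:332]=(g<50)[145:236,305:332]
c=max(cv2.findContours(k,0,1)[0],key=cv2.contourArea);r=cv2.minAreaRect(c);print(r)
for v in range(155,232,8):
    u=np.where(k[v])[0]; print(v,u.min(),u.max(),onz(m,u.mean(),v,.108).round(4))
print('depth',[dep(m,319,v,d[v,319]).round(4) for v in(165,195,225)])
for n,u,v,z in(('tab',474.5,105,.022),('ptr',458,194,.043)):
    u0,v0=int(u),v; print(n,b(onz(m,u,v,z))*1e3, 'dz',dep(m,u-5 if n=='ptr' else u+10,v,d[v0,u0+(-5 if n=='ptr' else 10)])[2])
print('tabtri',b(tri(m,(474.5,105),load('top0')[2],(318,126))[0])*1e3, 'ptrtri',b(tri(m,(458,194),load('top0')[2],(347.75,130))[0])*1e3)
```

```text
((315.5, 153.5), (1.0, 3.0), 90.0)
155 311 313 [ 0.5413 -0.0516  0.108 ]Traceback (most recent call last):
  File "<stdin>", line 6, in <module>
    return umr_minimum(a, axis, None, out, keepdims, initial, where)
ValueError: zero-size array to reduction operation minimum which has no identity
```

Run:
```python
from h import *
p,d,m,s=load('w1'); 
g=p.max(2);k=np.zeros(g.shape,np.uint8);k[145:236,305:332]=(g<78)[145:236,305:332]
for v in range(157,232,8):
    u=np.where(k[v])[0]; print(v,u.min(),u.max(),onz(m,u.mean(),v,.108).round(4),dep(m,u.mean(),v,d[v,int(u.mean())])[2].round(3)) if len(u) else 0
print(np.where(k[:,319])[0][[0,-1]])
for n,u,v,z,o in(('tab',474.5,105,.022,10),('ptr',458,194,.043,-5)):
    print(n,b(onz(m,u,v,z))*1e3, 'dz',dep(m,u+o,v,d[v,int(u+o)])[2])
T=load('top0')[2]
print('tabtri',b(tri(m,(474.5,105),T,(318,126))[0])*1e3, 'ptrtri',b(tri(m,(458,194),T,(347.75,130))[0])*1e3)
```

```text
157 310 325 [ 0.5454 -0.0531  0.108 ] 0.104
165 310 325 [ 0.5454 -0.0593  0.108 ] 0.108
173 310 327 [ 0.546  -0.0655  0.108 ] 0.108
181 310 326 [ 0.5456 -0.0718  0.108 ] 0.108
189 311 326 [ 0.5459 -0.0782  0.108 ] 0.107
197 311 327 [ 0.5462 -0.0846  0.108 ] 0.107
205 312 327 [ 0.5465 -0.0912  0.108 ] 0.109
213 312 327 [ 0.5465 -0.0978  0.108 ] 0.108
221 312 328 [ 0.5468 -0.1046  0.108 ] 0.108
229 313 328 [ 0.5471 -0.1114  0.108 ] 0.108
[153 232]
tab [ 72.30853943 -18.18296293  22.        ] dz 0.021035120104267446
ptr [  68.19334981 -103.45593977   43.        ] dz 0.045899719612849055
tabtri [ 73.25827983 -18.65667818  19.94032987] ptrtri [  68.23288763 -104.63010671   41.05713307]
```

Run:
```python
from h import *
print(get_state()['tool_pos']); chain([(.546,-.0825,.077,1.60)])
```

```text
[ 0.54986466 -0.07830961  0.21960931]
[-0.46, -0.39, 14.26, 0.0, -0.0, -0.04]
```

```bash
python3 -m handwheel '[[-0.3,-0.2,2.5,0,0,-0.04],[-0.4,-0.3,5,0,0,-0.04],[-0.4,-0.3,7.5,0,0,-0.04],[-0.4,-0.3,9,0,0,-0.04],[-0.4,-0.3,9,0,0,-0.04]]'
python3 - <<'E'
from h import *
chain([(.546,-.0825,.077,1.60)])
E
```

```text
time: 1.82
tool_pos: [0.5394, -0.0872, 0.1269]
orientation: [-3.133, -0.002, 1.595]
contact_force: [-0.3, -0.1, -1.0]
gripper_width: 0.0325
grasp_force: 0.0
[0.44, 0.71, 4.98, -0.01, -0.0, -0.01]
```

```bash
python3 -m handwheel '[[0,0,1.5,0,0,0],[0,0,1.5,0,0,0],[0,0,1.5,0,0,0],[0,0,1.5,0,0,0],[0,0,1.5,0,0,0]]'
python3 - <<'E'
from h import *
s=get_state();print(s['tool_pos'],s['joint_vel']);chain([(.546,-.0825,.077,1.60)])
E
```

```text
time: 2.23
tool_pos: [0.5437, -0.0878, 0.1177]
orientation: [3.139, 0.0, 1.595]
contact_force: [0.1, -0.6, 1.1]
gripper_width: 0.0324
grasp_force: 0.0
[ 0.54373794 -0.08776228  0.11766992] [ 0.00032086 -0.00049228 -0.00231428 -0.00375028 -0.00102288  0.0014707 ]
[0.52, 0.23, 4.07, 0.0, 0.0, -0.01]
```

```bash
python3 -m handwheel '[[0.5,0.2,0,0,0,0],[0.5,0.2,1.5,0,0,0],[0.5,0.2,3,0,0,0],[0.5,0.2,4,0,0,0],[0.5,0.2,4,0,0,0]]'
python3 -m handwheel '[[0,0,0,0,0,0],[0,0,0,0,0,0],[0,0,0,0,0,0],[0,0,0,0,0,0],[0,0,0,0,0,0]]' 0 80
```

```text
time: 2.65
tool_pos: [0.5433, -0.082, 0.0744]
orientation: [-3.138, -0.001, 1.595]
contact_force: [-0.8, 0.3, -0.1]
gripper_width: 0.0321
grasp_force: 0.0
time: 3.07
tool_pos: [0.5464, -0.0824, 0.0776]
orientation: [3.138, -0.0, 1.595]
contact_force: [3.1, 1.1, 2.6]
gripper_width: 0.0128
grasp_force: 79.1
```

```bash
python3 -m handwheel '[[0,0,0,0,0,-0.1],[0,0,0,0,0,-0.2],[0,0,0,0,0,-0.3],[0,0,0,0,0,-0.4],[0,0,0,0,0,-0.5]]'
python3 -m handwheel '[[0,0,0,0,0,-0.1],[0,0,0,0,0,-0.2],[0,0,0,0,0,-0.3],[0,0,0,0,0,-0.4],[0,0,0,0,0,-0.5]]'
python3 -m handwheel '[[0,0,0,0,0,0],[0,0,0,0,0,0],[0,0,0,0,0,0],[0,0,0,0,0,0],[0,0,0,0,0,0]]'
python3 -c "
from h import *
s=get_state();print(s['qpos'],s['torque'],s['contact_force']);p,d,m=snap('wrist','w2')"
```

```text
time: 3.48
tool_pos: [0.5455, -0.0827, 0.0776]
orientation: [3.14, 0.001, 2.099]
contact_force: [0.8, 0.7, 4.4]
gripper_width: 0.0126
grasp_force: 79.6
time: 3.9
tool_pos: [0.5448, -0.0834, 0.0776]
orientation: [-3.14, 0.001, 2.599]
contact_force: [-1.2, -1.0, 5.3]
gripper_width: 0.0131
grasp_force: 79.8
time: 4.32
tool_pos: [0.5448, -0.0834, 0.0776]
orientation: [-3.14, 0.002, 2.594]
contact_force: [-0.6, -1.6, 5.4]
gripper_width: 0.0126
grasp_force: 79.8
[-0.15100434  0.45190263 -0.11073067  1.00723641 -0.00170811  0.39643507] [-0.24063511  0.14068919  0.1167188 ] [-0.56131737 -1.57773848  5.4318846 ]
```

```bash
python3 -m handwheel '[[0,0,0,0,0,-0.06],[0,0,0,0,0,-0.12],[0,0,0,0,0,-0.18],[0,0,0,0,0,-0.2],[0,0,0,0,0,-0.2]]'
python3 -c "
from h import *
s=get_state();print(s['orientation'],s['torque'],s['contact_force']);p=s['tool_pos']
q=np.array(p)+.0855*RB[:,1]
chain([(*(np.array(p)+.02*RB[:,1]),s['orientation'][2]),(*q,s['orientation'][2])])"
```

```text
time: 4.78
tool_pos: [0.5446, -0.0836, 0.0775]
orientation: [-3.14, 0.001, 2.794]
contact_force: [-0.6, -1.5, 6.4]
gripper_width: 0.0127
grasp_force: 79.9
[-3.13968467e+00  1.06410511e-03  2.79445953e+00] [-0.34128981  0.21720128  0.08013756] [-0.56200985 -1.4846748   6.40068737]
[0.41, 1.96, -0.0, -0.0, 0.0, -0.0]
[1.35, 6.41, 0.0, 0.0, 0.0, 0.0]
```

```bash
python3 -m handwheel '[[0.1,0.5,0,0,0,0],[0.2,1,0,0,0,0],[0.3,1.5,0,0,0,0],[0.4,1.95,0,0,0,0],[0.4,1.95,0,0,0,0]]'
python3 -c "
from h import *
s=get_state();print(s['tool_pos'],s['contact_force'],b(s['tool_pos']))"
```

```text
time: 5.2
tool_pos: [0.5475, -0.0628, 0.0775]
orientation: [-3.141, 0.001, 2.795]
contact_force: [-1.3, 1.0, 6.9]
gripper_width: 0.0131
grasp_force: 79.9
[ 0.54753326 -0.06281555  0.07753593] [-1.31717774  0.95396662  6.86307769] [-0.07015936 -0.08399731  0.07753593]
```

```bash
python3 -m handwheel '[[0.3,1.3,0,0,0,0],[0.6,2.8,0,0,0,0],[0.9,4.3,0,0,0,0],[1.2,5.7,0,0,0,0],[1.35,6.4,0,0,0,0]]'
python3 -m handwheel '[[0,0,0,0,0,0],[0,0,0,0,0,0],[0,0,0,0,0,0],[0,0,0,0,0,0],[0,0,0,0,0,0]]'
python3 -c "
from h import *
p,d,m=snap('wrist','w3');p2,d2,m2=snap('top','top3')
s=get_state();print(s['tool_pos'],s['contact_force'],b(s['tool_pos']))
a=p[:,:,::-1]; t=cv2.resize(p2[98:198,228:388,::-1],None,fx=4,fy=4,interpolation=cv2.INTER_CUBIC)[:200+200]
cv2.imwrite('pics/c3.png',a)
cv2.imwrite('pics/t3.png',t)"
```

```text
time: 5.62
tool_pos: [0.5567, 0.0023, 0.0775]
orientation: [-3.14, 0.001, 2.795]
contact_force: [-1.6, -1.6, 5.6]
gripper_width: 0.0128
grasp_force: 79.9
time: 6.03
tool_pos: [0.5567, 0.0024, 0.0775]
orientation: [3.141, 0.0, 2.795]
contact_force: [-0.4, 2.6, 5.2]
gripper_width: 0.013
grasp_force: 79.8
[0.55674262 0.002351   0.077521  ] [-0.80476471  1.88759743  5.86079726] [-0.07010906 -0.01818325  0.077521  ]
```

View pics/c3.png

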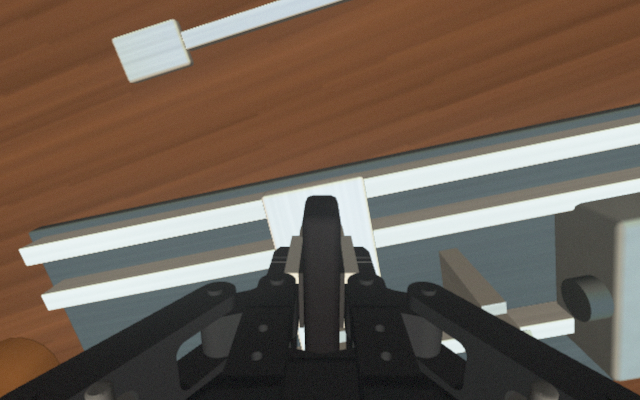

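The wrist view shows only the grasped bar at (320,270), with the pointer hidden behind the gripper. I'll check the pointer and tab in the side and top views.

```bash
python3 -c "
from h import *
p2=load('top3')[0]; P,D,M=snap('side','side3')
T=load('top0')[2]; c=proj(T,[w([.07,-.019,.03])])[0].astype(int); e=proj(M,[w([.07,-.019,.03])])[0].astype(int); print(c,e)
f=lambda p,c:cv2.resize(p[c[1]-25:c[1]+25,c[0]-32:c[0]+32,::-1],None,fx=6,fy=6,interpolation=cv2.INTER_CUBIC)
cv2.imwrite('pics/c4.png',np.hstack([f(p2,c),f(P,e)]))"
```

```text
[317 126] [402 213]
```

View pics/c4.png

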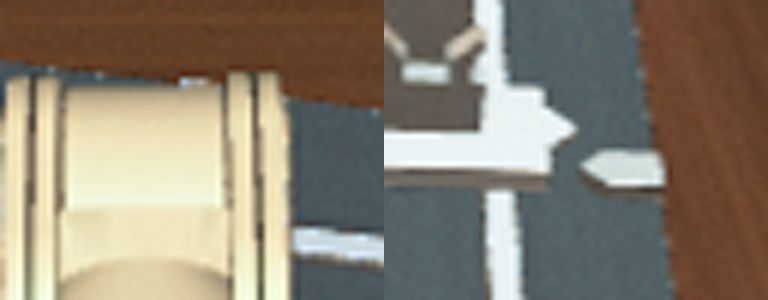

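The top view is blocked by the arm. In the side crop, the pointer tip is at (577,128) and the tab tip at (582,167).

```bash
python3 -c "
from h import *
M=load('side3')[2]
for n,u,v,z in(('ptr',370+193/6-.4,188+128/6-.4,.041),('tab',370+198/6-.4,188+167/6-.4,.021),('ptr0',270+484/3.6-.4,115+425/3.6-.4,.041),('tab0',270+479/3.6-.4,115+364/3.6-.4,.021)): print(n,b(onz(M,u,v,z))*1e3)
for n,z in (('ptr',.043),('tab',.022)):pass
P=load('side3')[0]
# subpixel: rows profile of tips
for v in range(204,224): print(v,P[v,396:412].max(1) if 0 else P[v,396:410].mean(1).astype(int).tolist())
"
```

```text
ptr [ 68.36361061 -12.28691538  41.        ]
tab [ 72.36048955 -15.63486505  21.        ]
ptr0 [  67.64686506 -100.93388047   41.        ]
tab0 [ 72.42758766 -16.7273194   21.        ]
204 [186, 89, 92, 93, 92, 93, 94, 93, 93, 94, 94, 94, 91, 92]
205 [191, 98, 98, 92, 92, 92, 92, 91, 96, 98, 95, 94, 94, 92]
206 [242, 221, 141, 96, 93, 95, 93, 93, 95, 95, 95, 95, 92, 91]
207 [239, 241, 232, 182, 115, 96, 93, 95, 94, 95, 96, 91, 90, 94]
208 [239, 239, 240, 241, 220, 140, 95, 94, 91, 93, 96, 91, 93, 92]
209 [240, 239, 239, 238, 239, 204, 114, 94, 94, 96, 95, 90, 94, 91]
210 [240, 240, 239, 239, 214, 138, 97, 92, 93, 95, 95, 93, 94, 91]
211 [240, 238, 217, 141, 99, 98, 93, 97, 95, 97, 93, 94, 91, 93]
212 [231, 197, 140, 98, 95, 94, 93, 94, 93, 97, 97, 98, 96, 95]
213 [240, 181, 83, 94, 94, 96, 94, 96, 97, 137, 178, 188, 189, 191]
214 [239, 195, 107, 96, 93, 94, 96, 115, 166, 205, 217, 215, 216, 216]
215 [242, 193, 94, 96, 95, 94, 112, 184, 215, 214, 216, 216, 216, 216]
216 [223, 174, 99, 94, 95, 94, 87, 127, 195, 216, 215, 215, 215, 217]
217 [108, 101, 95, 95, 93, 94, 85, 78, 103, 159, 203, 214, 216, 216]
218 [107, 88, 89, 96, 94, 94, 90, 81, 78, 75, 102, 197, 229, 229]
219 [112, 104, 94, 92, 95, 92, 97, 92, 79, 78, 79, 83, 89, 89]
220 [94, 97, 93, 95, 94, 92, 94, 95, 91, 88, 81, 82, 89, 87]
221 [95, 98, 98, 95, 94, 94, 94, 95, 95, 95, 92, 92, 90, 92]
222 [93, 94, 94, 97, 97, 92, 94, 97, 95, 94, 91, 95, 93, 91]
223 [92, 97, 96, 95, 94, 94, 96, 93, 98, 98, 93, 92, 93, 90]
```

```bash
python3 -m handwheel '[[0,-0.1,0,0,0,0],[0,-0.1,0,0,0,0],[0,-0.1,0,0,0,0],[0,-0.1,0,0,0,0],[0,-0.1,0,0,0,0]]'
python3 -c "
from h import *
s=get_state();print(b(s['tool_pos']),s['torque'])"
python3 -m handwheel '[[0,0,0,0,0,0.1],[0,0,0,0,0,0.2],[0,0,0,0,0,0.3],[0,0,0,0,0,0.4],[0,0,0,0,0,0.5]]'
python3 -m handwheel '[[0,0,0,0,0,0.1],[0,0,0,0,0,0.2],[0,0,0,0,0,0.3],[0,0,0,0,0,0.4],[0,0,0,0,0,0.5]]'
python3 -m handwheel '[[0,0,0,0,0,0.05],[0,0,0,0,0,0.1],[0,0,0,0,0,0.15],[0,0,0,0,0,0.2],[0,0,0,0,0,0.25]]'
python3 -c "
from h import *
s=get_state();print(b(s['tool_pos']),s['torque'],s['orientation'])"
```

```text
time: 6.6
tool_pos: [0.5566, 0.0012, 0.0775]
orientation: [3.141, 0.001, 2.795]
contact_force: [-0.5, 1.6, 4.7]
gripper_width: 0.0128
grasp_force: 79.7
[-0.07012393 -0.0193067   0.07753975] [0.23694025 0.14495576 0.03240511]
time: 7.02
tool_pos: [0.557, 0.0014, 0.0776]
orientation: [3.14, 0.001, 2.29]
contact_force: [0.7, 1.2, 4.4]
gripper_width: 0.0129
grasp_force: 79.6
time: 7.43
tool_pos: [0.5578, 0.0012, 0.0776]
orientation: [3.138, 0.001, 1.79]
contact_force: [3.1, 1.8, 2.5]
gripper_width: 0.0127
grasp_force: 79.3
time: 7.85
tool_pos: [0.5583, 0.001, 0.0776]
orientation: [3.137, -0.0, 1.542]
contact_force: [4.1, 1.8, 2.2]
gripper_width: 0.0128
grasp_force: 79.2
[-0.06842844 -0.01928642  0.07755104] [ 0.15227413 -0.65290816  0.11078777] [ 3.13749513e+00 -1.16898379e-04  1.54241987e+00]
```

```bash
python3 -m handwheel '[[0,0,0,0,0,0],[0,0,0,0,0,0],[0,0,0,0,0,0],[0,0,0,0,0,0],[0,0,-1,0,0,0]]' 0.38
python3 -m handwheel '[[0,0,-2,0,0,0],[0,0,-5,0,0,0],[0,0,-9,0,0,0],[0,1.5,-11,0,0,0],[0,2.5,-11,0,0,0]]'
python3 -m handwheel '[[0,0,0,0,0,0],[0,0,0,0,0,0],[0,0,0,0,0,0],[0,0,0,0,0,0],[0,0,0,0,0,0]]'
python3 -c "
from h import *
p,d,m=snap('wrist','w5');P,D,M=snap('side','side5')
print(proj(m,[w([.068,-.019,.043]),w([.073,-.019,.022]),w([0,-.019,.075]),w([0,.06,.075])]))
cv2.imwrite('pics/c5.png',cv2.resize(p[20:300,200:560,::-1],None,fx=2.1,fy=2.1,interpolation=cv2.INTER_CUBIC))"
```

```text
time: 8.27
tool_pos: [0.5541, 0.0009, 0.0844]
orientation: [-3.136, 0.0, 1.545]
contact_force: [-0.9, -0.2, -0.7]
gripper_width: 0.0322
grasp_force: 0.0
time: 8.68
tool_pos: [0.585, 0.0003, 0.2038]
orientation: [3.13, -0.0, 1.545]
contact_force: [0.8, 0.2, 0.3]
gripper_width: 0.0321
grasp_force: 0.0
time: 9.1
tool_pos: [0.5803, 0.0004, 0.1954]
orientation: [-3.139, 0.0, 1.545]
contact_force: [-0.7, -0.4, -0.2]
gripper_width: 0.0325
grasp_force: 0.0
[[447.68656193 196.04803249]
 [444.99659977 190.6948595 ]
 [378.9977636  197.57641208]
 [395.87991289  96.2159661 ]]
```

View pics/c5.png

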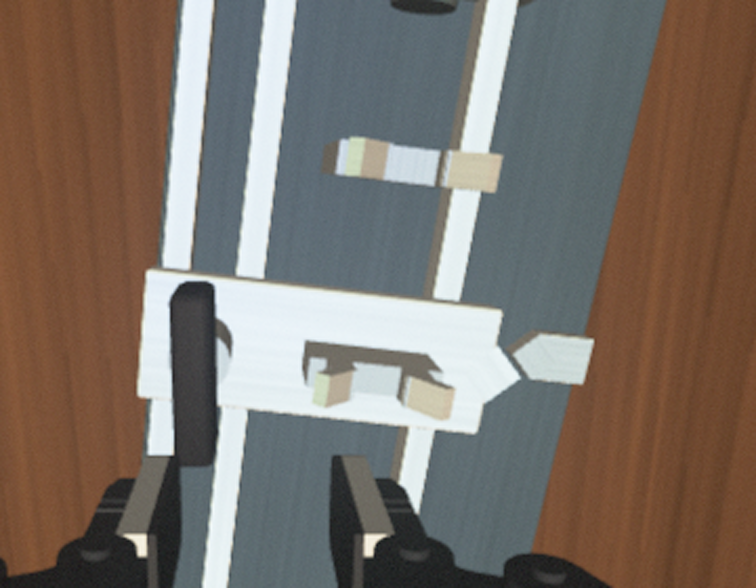

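The crop shows the pointer tip at (522,379), the tab tip at (512,350), the fixed rest's notch at (412,165) and the sliding rest's notch at (377,380).

```bash
python3 -c "
from h import *
p,d,m,s=load('w5'); P,D,M,S=load('side5')
f=lambda x,y:(200+(x+.5)/2.1-.5,20+(y+.5)/2.1-.5)
pt,tb=f(522,379),f(512,350)
for n,q,z in(('ptr',pt,.043),('tab',tb,.022)):
  print(n,q,[ (b(onz(m,*q,zz))*1e3).round(1).tolist() for zz in(z-.001,z,z+.002)])
  u,v=int(q[0]),int(q[1]);o=-5 if n=='ptr' else 6; print('z',dep(m,u+o,v,d[v,u+o])[2], dep(m,u-20,v,d[v,u-20])[2])
print('tri',b(tri(m,pt,M,(401.9,209.1))[0])*1e3,b(tri(m,tb,M,(402.8,215.05))[0])*1e3)
print(P[206:213,396:406].mean(2).astype(int))
for n,q in(('fixed',f(412,165)),('slide',f(377,380)),('knob',f(195,372))):
  u,v=int(round(q[0])),int(round(q[1])); print(n,b(dep(m,*q,d[v,u]))*1e3)
"
```

```text
ptr (448.3095238095238, 200.2142857142857) [[69.8, -23.0, 42.0], [69.4, -22.8, 43.0], [68.6, -22.3, 45.0]]
z 0.04634411730814919 0.04592845735387008
tab (443.54761904761904, 186.4047619047619) [[71.1, -15.2, 21.0], [70.7, -15.0, 22.0], [69.9, -14.6, 24.0]]
z 0.02159452142197882 0.046134500023106595
tri [ 67.21693185 -21.43002866  48.42357223] [ 71.97824923 -15.02260852  21.39528255]
[[201 125  96  95  92  92  93  93  93  96]
 [241 233 182 117  94  94  94  92  92  96]
 [239 240 242 220 137  95  94  96  93  94]
 [239 239 239 240 233 184 113  95  94  97]
 [240 240 239 239 239 218 140  95  96  96]
 [239 240 240 212 139  98  99  95  95  93]
 [241 238 214 141  99  96  93  95  95  94]]
fixed [ 0.22714354 58.51598819 75.32232705]
slide [  0.44131473 -21.31859602  75.8955255 ]
knob [-67.39908567 -16.54073497 108.49495668]
```

Wrist and side views disagree by a few mm. I'll back off and check with the clear top view.

```bash
python3 -m handwheel '[[0,-3,0,0,0,0],[0,-7,0,0,0,0],[0,-11,0,0,0,0],[0,-14,0,0,0,0],[0,-16,0,0,0,0]]'
python3 -m handwheel '[[0,-4,0,0,0,0],[0,-8,0,0,0,0],[0,-10,0,0,0,0],[0,-10,0,0,0,0],[0,-10,0,0,0,0]]'
python3 -c "
from h import *
p,d,m=snap('top','top6'); p0=load('top0')[0]
c=lambda p:cv2.resize(p[100:186,285:385,::-1],None,fx=4,fy=4,interpolation=cv2.INTER_CUBIC)
w5=load('w5')[0][150:236,400:500,::-1]
cv2.imwrite('pics/c6.png',np.hstack([c(p),cv2.resize(w5,None,fx=4,fy=4,interpolation=cv2.INTER_CUBIC)]))"
```

```text
time: 9.62
tool_pos: [0.4177, 0.0046, 0.1959]
orientation: [-3.139, 0.0, 1.545]
contact_force: [-0.6, 0.4, 0.7]
gripper_width: 0.0326
grasp_force: 0.0
time: 10.03
tool_pos: [0.3209, 0.0072, 0.1967]
orientation: [3.14, -0.0, 1.545]
contact_force: [1.1, -0.1, 0.4]
gripper_width: 0.0324
grasp_force: 0.0
```

View pics/c6.png

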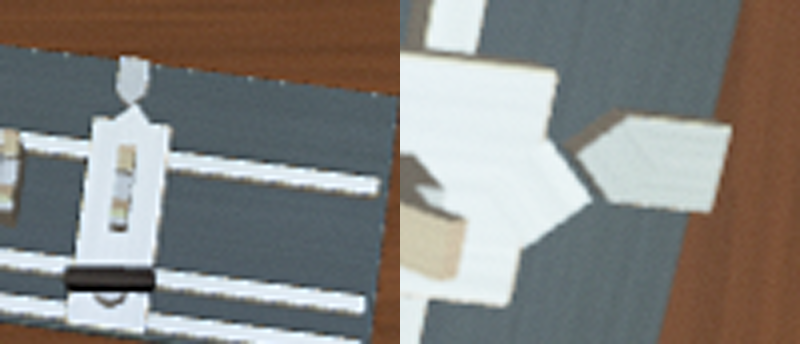

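In the top crop the pointer tip is at (135,104) and the tab tip at (131,103), so the rest is still about 3 mm short. I'll take a parallax-free wrist view from straight above, and go over the skewer's neck on the way.

Run:
```python
from h import *
T=load('top6')[2]
for n,q,z in(('ptr',(285+135.5/4-.5,100+104.5/4-.5),.046),('tab',(285+131.5/4-.5,100+104/4-.5),.022)): print(n,b(onz(T,*q,z))*1e3)
chain([(.47,-.03,.20,1.545),(.62,-.074,.20,1.545)])
```

```text
ptr [ 67.79978484 -20.89755307  46.        ]
tab [ 74.00811065 -17.30182616  22.        ]
[-3.33, 14.88, -0.29, 0.0, -0.0, -0.0]
[-4.01, 15.11, 0.0, 0.0, 0.0, 0.0]
```

```bash
python3 -m handwheel '[[-0.7,3,0,0,0,0],[-1.5,7,0,0,0,0],[-2.3,11,0,0,0,0],[-3,14,0,0,0,0],[-3.7,17,0,0,0,0]]'
python3 -m handwheel '[[-0.9,3,0,0,0,0],[-1.8,7,0,0,0,0],[-2.7,10.5,0,0,0,0],[-3.6,13,0,0,0,0],[-3.6,13,0,0,0,0]]'
python3 -m handwheel '[[0,0,0,0,0,0],[0,0,0,0,0,0],[0,0,0,0,0,0],[0,0,0,0,0,0],[0,0,0,0,0,0]]'
python3 - <<'E'
from h import *
p,d,m=snap('wrist','w7'); c=ray(m,0,0)[0]; print('cam',c,b(c),get_state()['tool_pos'])
q=proj(m,[w([.068,-.022,.046]),w([.073,-.019,.022])]);print(q)
u,v=q.mean(0).astype(int)
cv2.imwrite('pics/c7.png',cv2.resize(p[v-45:v+45,u-60:u+60,::-1],None,fx=6,fy=6,interpolation=cv2.INTER_CUBIC)); print(u,v)
E
```

```text
time: 10.5
tool_pos: [0.4938, -0.035, 0.1955]
orientation: [3.141, 0.0, 1.545]
contact_force: [0.1, -0.3, 0.6]
gripper_width: 0.0324
grasp_force: 0.0
time: 10.92
tool_pos: [0.6248, -0.0756, 0.193]
orientation: [3.141, 0.001, 1.543]
contact_force: [-0.2, 0.2, -0.7]
gripper_width: 0.0325
grasp_force: 0.0
time: 11.33
tool_pos: [0.619, -0.0733, 0.1971]
orientation: [3.141, 0.0, 1.545]
contact_force: [-0.0, 0.8, -0.5]
gripper_width: 0.0324
grasp_force: 0.0
cam [ 0.62018598 -0.00523722  0.33958894] [-0.00622705 -0.01686801  0.33958894] [ 0.61912165 -0.07331396  0.1970991 ]
[[407.31734423 117.08004706]
 [406.84428732 113.12273217]]
407 115
```

View pics/c7.png

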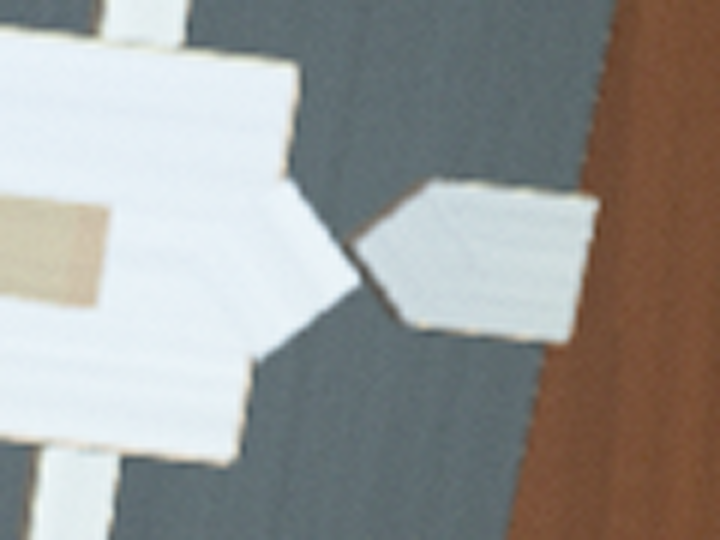

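This view shows the pointer tip at crop (361,281) and the tab tip at (354,243), so the rest is still several mm short. That was my last picture, so I work by numbers from here.

Run:
```python
from h import *
p,d,m,s=load('w7')
f=lambda x,y:(347+(x+.5)/6-.5,70+(y+.5)/6-.5)
for n,q,z in(('ptr',f(361,281),.046),('tab',f(354,243),.022)): print(n,q,b(onz(m,*q,z))*1e3,(b(onz(m,*q,z-.003))*1e3)[1])
# carriage corners, tab corners (direction of bench axes)
A=[onz(m,*f(*q),.046) for q in((298,64),(236,463))]; print('carr edge',b(A[0])*1e3,b(A[1])*1e3)
B=[onz(m,*f(*q),.022) for q in((598,199),(571,343),(433,180),(405,325))]; print('tab',*[(b(x)*1e3).round(1) for x in B])
# automated sub-pixel tips: bright/grey mask row-wise extreme
g=cv2.cvtColor(p,cv2.COLOR_RGB2GRAY).astype(int); print(g[106:124,400:416])
```

```text
ptr (406.75, 116.41666666666666) [ 67.42440899 -21.51563114  46.        ] -21.563122221710135
tab (405.5833333333333, 110.08333333333334) [ 71.37314143 -16.48065649  22.        ] -16.47699746313588
carr edge [53.59814135  6.06835905 46.        ] [ 54.15365794 -48.7845226   46.        ]
tab [106.8  -6.   22. ] [107.2 -27.4  22. ] [81.5 -6.1 22. ] [ 81.3 -27.6  22. ]
[[133 104 104 106 107 106 106 113 112 120 146 176 198 216 217 214]
 [197 131 107 108 108 109 111 112 125 154 193 213 216 214 216 214]
 [233 185 105 105 111 111 113 121 158 197 213 215 217 214 218 213]
 [240 222 133 109 115 116 135 166 200 213 211 214 217 216 213 216]
 [240 233 196 133 104 124 167 208 216 215 212 211 216 216 214 214]
 [241 239 234 185  92 108 167 218 216 215 215 212 213 213 213 216]
 [239 240 241 223 144  88 139 200 216 215 215 214 209 212 216 213]
 [241 241 241 238 210 125 106 156 200 216 214 212 213 212 214 215]
 [240 241 241 240 233 194 122 102 160 210 215 213 214 213 212 212]
 [239 241 240 240 239 234 183  86 120 186 216 215 213 212 211 214]
 [239 239 241 240 239 240 218 108  94 144 200 215 215 213 211 209]
 [237 240 240 241 237 227 191 119  96 104 158 199 214 215 211 214]
 [236 238 240 236 215 164 122 112 104  89 103 168 215 215 214 213]
 [233 238 233 203 140 106 105 105 105  99  89 139 200 212 214 212]
 [235 228 194 137 109 104 107 108 109 105  94 104 153 200 213 213]
 [212 180 121 109 109 110 108 109 109 109 100  89 105 166 212 214]
 [136 109 108 108 106 107 106 108 111 106 106  98  88 136 201 212]
 [109 112 110 108 106 107 109 107 107 106 109 106  98 109 155 190]]
```

The rest needs +4.8 mm more. I'll re-grip the knob at its last known pose.

Run:
```python
from h import *
chain([(.558,.001,.125,1.545),(.558,.001,.077,1.545)])
```

```text
[7.27, -6.31, 7.2, 0.0, 0.0, 0.0]
[-0.0, -0.0, 4.8, 0.0, 0.0, 0.0]
```

```bash
python3 -m handwheel '[[2,-1.8,0,0,0,0],[4,-3.5,1,0,0,0],[6,-5.2,3.5,0,0,0],[7.3,-6.3,5.5,0,0,0],[7.3,-6.3,7,0,0,0]]'
python3 -m handwheel '[[0,0,0,0,0,0],[0,0,0,0,0,0],[0,0,0,0,0,0],[0,0,0,0,0,0],[0,0,0,0,0,0]]'
python3 - <<'E'
from h import *
chain([(.558,.001,.077,1.545)])
E
```

```text
time: 11.8
tool_pos: [0.555, 0.0036, 0.1255]
orientation: [-3.139, -0.001, 1.548]
contact_force: [-1.1, -1.3, 0.2]
gripper_width: 0.0329
grasp_force: 0.0
time: 12.22
tool_pos: [0.5597, 0.0005, 0.1277]
orientation: [3.139, -0.0, 1.544]
contact_force: [0.2, -0.5, -0.9]
gripper_width: 0.0325
grasp_force: 0.0
[0.04, -0.18, 5.07, 0.0, -0.0, -0.0]
```

```bash
python3 -m handwheel '[[0,-0.2,1.5,0,0,0],[0,-0.2,3,0,0,0],[0,-0.2,4.5,0,0,0],[0,-0.2,5,0,0,0],[0,-0.2,5,0,0,0]]'
python3 -m handwheel '[[0,0,0,0,0,0],[0,0,0,0,0,0],[0,0,0,0,0,0],[0,0,0,0,0,0],[0,0,0,0,0,0]]' 0 80
python3 -m handwheel '[[0,0,0,0,0,-0.1],[0,0,0,0,0,-0.2],[0,0,0,0,0,-0.3],[0,0,0,0,0,-0.4],[0,0,0,0,0,-0.5]]'
python3 -m handwheel '[[0,0,0,0,0,-0.1],[0,0,0,0,0,-0.2],[0,0,0,0,0,-0.3],[0,0,0,0,0,-0.4],[0,0,0,0,0,-0.5]]'
python3 -m handwheel '[[0,0,0,0,0,-0.1],[0,0,0,0,0,-0.2],[0,0,0,0,0,-0.25],[0,0,0,0,0,-0.25],[0,0,0,0,0,-0.25]]'
python3 - <<'E'
from h import *
s=get_state(); p=np.array(s['tool_pos']);print(b(p))
chain([(*(p+.0048*RB[:,1]),s['orientation'][2])])
E
```

```text
time: 12.63
tool_pos: [0.5556, 0.0007, 0.0753]
orientation: [-3.139, 0.0, 1.544]
contact_force: [-0.4, -0.2, 0.9]
gripper_width: 0.0323
grasp_force: 0.0
time: 13.05
tool_pos: [0.5583, 0.0009, 0.0778]
orientation: [3.137, 0.0, 1.545]
contact_force: [4.3, -0.6, 3.3]
gripper_width: 0.0126
grasp_force: 78.8
time: 13.47
tool_pos: [0.5574, 0.0006, 0.0778]
orientation: [3.14, 0.002, 2.049]
contact_force: [1.9, -2.0, 5.8]
gripper_width: 0.0128
grasp_force: 79.5
time: 13.88
tool_pos: [0.5568, 0.0004, 0.0778]
orientation: [-3.141, 0.002, 2.549]
contact_force: [-0.6, -1.8, 6.2]
gripper_width: 0.0125
grasp_force: 79.6
time: 14.3
tool_pos: [0.5567, 0.0004, 0.0777]
orientation: [-3.141, 0.002, 2.795]
contact_force: [-0.5, -2.5, 6.0]
gripper_width: 0.0127
grasp_force: 79.7
[-0.06992567 -0.02011664  0.07774669]
[0.1, 0.47, -0.0, -0.0, 0.0, -0.0]
```

```bash
python3 -m handwheel '[[0.05,0.2,0,0,0,0],[0.1,0.4,0,0,0,0],[0.12,0.55,0,0,0,0],[0.12,0.55,0,0,0,0],[0.12,0.55,0,0,0,0]]'
python3 -c "
from h import *
print(b(get_state()['tool_pos']))"
python3 -m handwheel '[[0,0,0,0,0,0.1],[0,0,0,0,0,0.2],[0,0,0,0,0,0.3],[0,0,0,0,0,0.4],[0,0,0,0,0,0.5]]'
python3 -m handwheel '[[0,0,0,0,0,0.1],[0,0,0,0,0,0.2],[0,0,0,0,0,0.3],[0,0,0,0,0,0.4],[0,0,0,0,0,0.5]]'
python3 -m handwheel '[[0,0,0,0,0,0.08],[0,0,0,0,0,0.16],[0,0,0,0,0,0.24],[0,0,0,0,0,0.3],[0,0,0,0,0,0.3]]'
python3 -c "
from h import *
s=get_state();print(b(s['tool_pos']),s['torque'],s['orientation'])"
```

```text
time: 14.72
tool_pos: [0.5575, 0.0064, 0.0778]
orientation: [-3.141, 0.002, 2.795]
contact_force: [-0.0, -0.8, 6.6]
gripper_width: 0.0127
grasp_force: 79.6
[-0.06990072 -0.01411544  0.0777655 ]
time: 15.13
tool_pos: [0.558, 0.0071, 0.0778]
orientation: [3.139, 0.001, 2.29]
contact_force: [1.5, 1.5, 5.2]
gripper_width: 0.0129
grasp_force: 79.4
time: 15.55
tool_pos: [0.5587, 0.0073, 0.0778]
orientation: [3.138, -0.0, 1.791]
contact_force: [3.4, 1.5, 3.7]
gripper_width: 0.0127
grasp_force: 79.2
time: 15.97
tool_pos: [0.5593, 0.0071, 0.0778]
orientation: [3.137, -0.001, 1.495]
contact_force: [5.3, 1.6, 3.5]
gripper_width: 0.0127
grasp_force: 79.2
[-0.06828792 -0.01308887  0.07776559] [ 0.18183549 -0.69357131  0.28219749] [ 3.13696132e+00 -1.09357981e-03  1.49534039e+00]
```

```bash
python3 -m handwheel '[[0,0,0,0,0,0],[0,0,0,0,0,0],[0,0,0,0,0,0],[0,0,0,0,0,0],[0,0,-1,0,0,0]]' 0.38
python3 -m handwheel '[[0,0,-2,0,0,0],[0,0,-5,0,0,0],[-2,1.5,-8,0,0,0],[-4.5,3.5,-11,0,0,0],[-7.5,6,-11.2,0,0,-0.05]]'
python3 -m handwheel '[[0,0,0,0,0,0],[0,0,0,0,0,0],[0,0,0,0,0,0],[0,0,0,0,0,0],[0,0,0,0,0,0]]'
cat >> h.py <<'E'
def edges(p,m):
    """carriage & tab y (bench, mm): scan along bench x lines on known planes, half-max"""
    g=cv2.GaussianBlur(cv2.cvtColor(p,cv2.COLOR_RGB2GRAY),(0,0),.6).astype(np.float32)
    def scan(x,z,y0,y1):
        ys=np.linspace(y0,y1,1200); P=np.array([w([x,y,z]) for y in ys]); q=proj(m,P).astype(np.float32)
        v=cv2.remap(g,q[:,0].reshape(1,-1),q[:,1].reshape(1,-1),cv2.INTER_LINEAR)[0]; k=np.where(v>165)[0]
        return (ys[k[0]]*1e3,ys[k[-1]]*1e3,(ys[k[0]]+ys[k[-1]])*500) if len(k) else None
    for x in(.056,.058,.06,.062,.064,.066): print('ptr',x,scan(x,.046,-.045,.02))
    for x in(.074,.076,.078,.085,.09,.1): print('tab',x,scan(x,.022,-.045,.02))
E
python3 - <<'E'
from h import *
p,d,m,s=load('w7'); edges(p,m)
p,d,m=snap('wrist','w8'); print(get_state()['tool_pos'],get_state()['orientation'],b(ray(m,0,0)[0])); edges(p,m)
E
```

```text
time: 16.38
tool_pos: [0.5548, 0.0065, 0.0842]
orientation: [-3.136, 0.001, 1.495]
contact_force: [-0.9, 1.2, -1.0]
gripper_width: 0.0323
grasp_force: 0.0
time: 16.8
tool_pos: [0.6137, -0.0721, 0.2062]
orientation: [3.131, 0.0, 1.549]
contact_force: [1.1, -0.6, 1.8]
gripper_width: 0.0322
grasp_force: 0.0
time: 17.22
tool_pos: [0.6104, -0.0717, 0.1979]
orientation: [-3.14, -0.0, 1.546]
contact_force: [0.3, 0.4, -0.6]
gripper_width: 0.0324
grasp_force: 0.0
ptr 0.056 (np.float64(-33.01918265221017), np.float64(-9.708090075062549), np.float64(-21.36363636363636))
ptr 0.058 (np.float64(-31.284403669724764), np.float64(-11.822351959966635), np.float64(-21.5533778148457))
ptr 0.06 (np.float64(-29.170141784820682), np.float64(-13.882402001668053), np.float64(-21.526271893244367))
ptr 0.062 (np.float64(-27.055879899916594), np.float64(-15.888240200166802), np.float64(-21.472060050041698))
ptr 0.064 (np.float64(-25.21267723102585), np.float64(-17.948290241868218), np.float64(-21.580483736447032))
ptr 0.066 (np.float64(-23.152627189324434), np.float64(-16.26772310258548), np.float64(-19.7101751
[... 1385 characters left out ...]
3.286071726438697), np.float64(-15.698498748957464))
tab 0.074 (np.float64(-19.412010008340282), np.float64(-13.502919099249368), np.float64(-16.457464553794825))
tab 0.076 (np.float64(-21.36363636363636), np.float64(-11.659716430358632), np.float64(-16.511676396997494))
tab 0.078 (np.float64(-23.206839032527103), np.float64(-9.870725604670554), np.float64(-16.53878231859883))
tab 0.085 (np.float64(-27.27272727272727), np.float64(-5.967472894078396), np.float64(-16.620100083402832))
tab 0.09 (np.float64(-27.2185154295246), np.float64(-5.804837364470385), np.float64(-16.511676396997494))
tab 0.1 (np.float64(-27.32693911592994), np.float64(-5.9132610508757235), np.float64(-16.620100083402832))
```

The overshoot is now 1.4 mm, pointer at -15.1 against tab at -16.5. There is time for one fine correction.

Run:
```python
from h import *
chain([(.5593,.0071,.127,1.495)])
```

```text
[7.75, -5.3, 7.11, -0.0, -0.0, 0.05]
```

```bash
python3 -m handwheel '[[2.5,-1.7,0,0,0,0],[5,-3.4,1,0,0,0.05],[7,-4.8,3.5,0,0,0.05],[7.75,-5.3,6,0,0,0.05],[7.75,-5.3,7.1,0,0,0.05]]'
python3 -m handwheel '[[0,0,0,0,0,0],[0,0,0,0,0,0],[0,0,0,0,0,0],[0,0,0,0,0,0],[0,0,0,0,0,0]]'
python3 - <<'E'
from h import *
chain([(.5593,.0071,.077,1.495)])
E
```

```text
time: 17.68
tool_pos: [0.5564, 0.009, 0.1246]
orientation: [-3.136, -0.0, 1.499]
contact_force: [-1.3, 0.5, -0.6]
gripper_width: 0.0323
grasp_force: 0.0
time: 18.1
tool_pos: [0.5614, 0.0058, 0.1286]
orientation: [3.139, -0.0, 1.494]
contact_force: [1.0, -0.1, 0.7]
gripper_width: 0.0325
grasp_force: 0.0
[0.11, -0.24, 5.16, 0.0, -0.0, -0.0]
```

```bash
python3 -m handwheel '[[0.1,-0.2,1.5,0,0,0],[0.1,-0.2,3,0,0,0],[0.1,-0.2,4.5,0,0,0],[0.1,-0.2,5.1,0,0,0],[0.1,-0.2,5.1,0,0,0]]'
python3 -m handwheel '[[0,0,0,0,0,0],[0,0,0,0,0,0],[0,0,0,0,0,0],[0,0,0,0,0,0],[0,0,0,0,0,-0.1]]' 0 80
python3 -m handwheel '[[0,0,0,0,0,-0.1],[0,0,0,0,0,-0.2],[0,0,0,0,0,-0.3],[0,0,0,0,0,-0.4],[0,0,0,0,0,-0.5]]'
python3 -m handwheel '[[0,0,0,0,0,-0.1],[0,0,0,0,0,-0.2],[0,0,0,0,0,-0.3],[0,0,0,0,0,-0.4],[0,0,0,0,0,-0.5]]'
python3 -m handwheel '[[0,0,0,0,0,-0.1],[0,0,0,0,0,-0.2],[0,0,0,0,0,-0.2],[0,0,0,0,0,-0.2],[0,0,0,0,0,-0.2]]'
python3 - <<'E'
from h import *
s=get_state(); p=np.array(s['tool_pos']);print(b(p))
chain([(*(p+(-.0155-b(p)[1])*RB[:,1]),s['orientation'][2])])
E
```

```text
time: 18.52
tool_pos: [0.5575, 0.007, 0.0752]
orientation: [-3.139, 0.0, 1.494]
contact_force: [-0.8, -0.6, -0.3]
gripper_width: 0.033
grasp_force: 0.0
time: 18.93
tool_pos: [0.5593, 0.0072, 0.0777]
orientation: [3.139, 0.0, 1.596]
contact_force: [-0.5, -0.0, 4.7]
gripper_width: 0.013
grasp_force: 78.7
time: 19.35
tool_pos: [0.5585, 0.0069, 0.0777]
orientation: [3.141, 0.001, 2.099]
contact_force: [-3.6, -0.9, 6.1]
gripper_width: 0.0128
grasp_force: 79.0
time: 19.77
tool_pos: [0.5579, 0.0069, 0.0777]
orientation: [-3.141, 0.0, 2.599]
contact_force: [-4.5, -1.5, 7.3]
gripper_width: 0.0129
grasp_force: 79.1
time: 20.18
tool_pos: [0.5578, 0.007, 0.0777]
orientation: [-3.141, -0.0, 2.794]
contact_force: [-3.9, -1.6, 7.9]
gripper_width: 0.013
grasp_force: 79.2
[-0.06973843 -0.01345644  0.07770356]
[-0.04, -0.2, 0.0, -0.0, -0.0, 0.0]
```

```bash
python3 -m handwheel '[[0,-0.1,0,0,0,0],[-0.04,-0.18,0,0,0,0],[-0.04,-0.18,0,0,0,0],[-0.04,-0.18,0,0,0,0],[-0.04,-0.18,0,0,0,0]]'
python3 -m handwheel '[[0,0,0,0,0,0.1],[0,0,0,0,0,0.2],[0,0,0,0,0,0.3],[0,0,0,0,0,0.4],[0,0,0,0,0,0.5]]'
python3 -m handwheel '[[0,0,0,0,0,0.1],[0,0,0,0,0,0.2],[0,0,0,0,0,0.3],[0,0,0,0,0,0.4],[0,0,0,0,0,0.5]]'
python3 -m handwheel '[[0,0,0,0,0,0.08],[0,0,0,0,0,0.16],[0,0,0,0,0,0.24],[0,0,0,0,0,0.32],[0,0,0,0,0,0.32]]'
python3 -c "
from h import *
s=get_state();print(b(s['tool_pos']),s['torque'],s['orientation'])"
python3 -m handwheel '[[0,0,0,0,0,0],[0,0,0,0,0,0],[0,0,0,0,0,0],[0,0,0,0,0,0],[0,0,-1,0,0,0]]' 0.38
python3 -m handwheel '[[0,0,-2,0,0,0],[0,0,-5,0,0,0],[-2,1.5,-8,0,0,0],[-4.5,3.5,-11,0,0,0],[-7.5,6,-11.2,0,0,-0.05]]'
python3 - <<'E'
from h import *
p,d,m=snap('wrist','w9'); edges(p,m)
E
```

```text
time: 20.6
tool_pos: [0.5577, 0.0062, 0.0777]
orientation: [3.14, -0.001, 2.795]
contact_force: [-4.0, 1.9, 7.0]
gripper_width: 0.0131
grasp_force: 79.2
time: 21.02
tool_pos: [0.5581, 0.0065, 0.0777]
orientation: [3.14, -0.001, 2.291]
contact_force: [-2.6, 2.0, 5.7]
gripper_width: 0.0129
grasp_force: 79.0
time: 21.43
tool_pos: [0.5588, 0.0064, 0.0777]
orientation: [3.139, -0.001, 1.791]
contact_force: [-0.5, 3.1, 5.5]
gripper_width: 0.0126
grasp_force: 78.8
time: 21.85
tool_pos: [0.5594, 0.0063, 0.0777]
orientation: [3.139, -0.001, 1.477]
contact_force: [0.0, 2.2, 5.4]
gripper_width: 0.0131
grasp_force: 80.4
[-0.06806862 -0.01390458  0.07773861] [0.28403942 0.11680011 1.00962792] [ 3.13865969e+00 -1.41231008e-03  1.47697683e+00]
time: 22.27
tool_pos: [0.5562, 0.0052, 0.0843]
orientation: [-3.137, 0.001, 1.475]
contact_force: [-0.6, -0.7, -0.4]
gripper_width: 0.0325
grasp_force: 0.0
time: 22.68
tool_pos: [0.6133, -0.0745, 0.2063]
orientation: [3.131, 0.0, 1.529]
contact_force: [2.0, 0.6, 1.2]
gripper_width: 0.033
grasp_force: 0.0
ptr 0.056 (np.float64(-27.70642201834862), np.float64(-
[... 549 characters left out ...]
099249374478728), np.float64(-16.159299416180147))
tab 0.074 (np.float64(-19.35779816513761), np.float64(-13.665554628857379), np.float64(-16.511676396997494))
tab 0.076 (np.float64(-21.41784820683903), np.float64(-11.822351959966635), np.float64(-16.620100083402832))
tab 0.078 (np.float64(-23.31526271893244), np.float64(-9.653878231859876), np.float64(-16.484570475396158))
tab 0.085 (np.float64(-27.27272727272727), np.float64(-5.967472894078396), np.float64(-16.620100083402832))
tab 0.09 (np.float64(-27.381150959132608), np.float64(-5.9132610508757235), np.float64(-16.647206005004165))
tab 0.1 (np.float64(-27.435362802335277), np.float64(-5.750625521267719), np.float64(-16.592994161801496))
```

The rest is set within 0.6 mm and clamped: the turn met its stop at about 1 N m. Next, the skewer.

Run:
```python
from h import *
chain([(.525,-.017,.2,1.529),(.437,.039,.14,1.529)])
```

```text
[6.11, -9.53, 0.19, 0.01, 0.01, -0.0]
[5.23, -9.03, 6.0, 0.0, 0.0, 0.0]
```

```bash
python3 -m handwheel '[[1.5,-2.4,0,0,0,0],[3,-5,0,0,0,0],[5,-8,0,0,0,0],[7,-11,0,0,0,0],[9,-14.5,0,0,0,0]]'
python3 -m handwheel '[[1.5,-2.5,2,0,0,0],[2.3,-4,4,0,0,0],[2.3,-4,6,0,0,0],[2.3,-4,6,0,0,0],[2.3,-4,6,0,0,0]]'
python3 - <<'E'
from h import *
p,d,m=snap('wrist','w10');s=get_state();print(s['tool_pos'],s['orientation'],s['joint_vel'].round(3) if hasattr(s['joint_vel'],'round') else s['joint_vel'])
q=proj(m,[[.4378,.0438,.008],[.4411,.124,.008],[.4345,-.036,.008],[.4327,-.076,.008]]);print(q.round(0).tolist())
h=cv2.cvtColor(p,cv2.COLOR_RGB2HSV); mk=((h[...,1]<70)&(h[...,2]>120)).astype(np.uint8)
n,l,st,c=cv2.connectedComponentsWithStats(mk)
for i in range(1,n):
    if st[i,4]>300: print(st[i],c[i])
E
```

```text
time: 23.15
tool_pos: [0.4691, 0.022, 0.1984]
orientation: [3.141, -0.0, 1.523]
contact_force: [0.8, 1.0, 1.3]
gripper_width: 0.0323
grasp_force: 0.0
time: 23.57
tool_pos: [0.4305, 0.0464, 0.1384]
orientation: [-3.14, 0.0, 1.525]
contact_force: [0.0, 0.0, 0.5]
gripper_width: 0.0324
grasp_force: 0.0
[0.43183205 0.04630733 0.13921949] [3.14069003e+00 3.06007232e-07 1.52449509e+00] [-0.007 -0.004  0.032 -0.003  0.002  0.   ]
[[331.0, 188.0], [331.0, 87.0], [330.0, 275.0], [330.0, 314.0]]
[  447     0   193   303 18086] [530.07585978 163.97158023]
[ 596    0   44   41 1349] [618.153447    21.23943662]
[ 315   82   32  234 3543] [331.5997742  213.41490262]
[ 560  259   80   97 2374] [594.39637742 295.79022746]
```

Run:
```python
from h import *
p,d,m,s=load('w10'); h=cv2.cvtColor(p,cv2.COLOR_RGB2HSV); mk=((h[...,1]<70)&(h[...,2]>120)).astype(np.uint8)
n,l,st,c=cv2.connectedComponentsWithStats(mk); i=l[150,331] or l[190,331]
pts=[];W=[]
for v in range(82,316):
    u=np.where(l[v]==i)[0]
    if len(u): pts.append(onz(m,(u.min()+u.max())/2,v,.008)); W.append(abs(onz(m,u.max()+.5,v,.008)-onz(m,u.min()-.5,v,.008))[0])
pts=np.array(pts);W=np.array(W)
k=np.polyfit(pts[:,1],pts[:,0],1); print('x=%.5f*y+%.5f'%tuple(k),'ang',np.pi/2-np.arctan(k[0]),'res',np.std(pts[:,0]-np.polyval(k,pts[:,1])))
j=np.where(W>.018)[0]; print('tip',pts[0],'end',pts[-1],'neck',pts[j[0]],W[::25].round(4))
print('dz',[dep(m,331,v,d[v,331])[2].round(4) for v in(130,160,190,220,290)])
# two-view height: neck width edge seen in top0
T=load('top0')[2]; nk=(np.array(proj(m,[pts[j[0]]])[0])); print(tri(m,nk,T,(228+392/4,98+478/4)))
yn=pts[j[0]][1]; yo=yn+.08; print('origin',np.polyval(k,yo),yo)
```

```text
x=0.06697*y+0.43628 ang 1.5039272330087532 res 0.000545913204479536
tip [0.44466142 0.12737125 0.008     ] end [ 0.43851524 -0.07781211  0.008     ] neck [ 0.43316072 -0.03728511  0.008     ] [0.0015 0.0101 0.0103 0.0097 0.0099 0.0101 0.0095 0.0106 0.0252 0.0258]
dz [np.float64(0.0067), np.float64(0.0081), np.float64(0.0087), np.float64(0.0073), np.float64(0.0081)]
(array([ 0.43369352, -0.03902158,  0.00505604]), np.float64(0.0010845220159457444))
origin 0.43913790140017406 0.04271489140933672
```

Run:
```python
from h import *
chain([(.4388,.040,.03,1.505)])
```

```text
[-0.6, 0.72, 10.92, 0.0, -0.0, 0.02]
```

```bash
python3 -m handwheel '[[-0.3,0.4,2,0,0,0.02],[-0.6,0.7,5,0,0,0.02],[-0.6,0.7,8,0,0,0.02],[-0.6,0.7,10.5,0,0,0.02],[-0.6,0.7,10.9,0,0,0.02]]'
python3 -m handwheel '[[0,0,0,0,0,0],[0,0,0,0,0,0],[0,0,0,0,0,0],[0,0,0,0,0,0],[0,0,0,0,0,0]]'
python3 - <<'E'
from h import *
chain([(.4388,.040,.004,1.505)])
E
```

```text
time: 24.03
tool_pos: [0.4366, 0.0394, 0.027]
orientation: [-3.137, 0.001, 1.504]
contact_force: [-0.4, -0.6, -0.7]
gripper_width: 0.0326
grasp_force: 0.0
time: 24.45
tool_pos: [0.4391, 0.0402, 0.0307]
orientation: [3.139, -0.0, 1.505]
contact_force: [0.4, -0.6, 0.0]
gripper_width: 0.0325
grasp_force: 0.0
[-0.03, -0.04, 2.67, 0.0, -0.0, -0.0]
```

```bash
python3 -m handwheel '[[0,0,0.7,0,0,0],[0,0,1.3,0,0,0],[0,0,1.9,0,0,0],[0,0,2.3,0,0,0],[0,0,2.6,0,0,0]]'
python3 -m handwheel '[[0,0,0,0,0,0],[0,0,0,0,0,0],[0,0,0,0,0,0],[0,0,0,0,0,0],[0,0,0,0,0,0]]' 0 50
python3 -m handwheel '[[0,0,-0.5,0,0,0],[0,0,-1.5,0,0,0],[0,0,-3,0,0,0],[0,0,-4.5,0,0,0],[0,0,-6,0,0,0]]'
python3 -m handwheel '[[0,0,-2,0,0,0],[0,0,-5,0,0,0],[0,0,-8,0,0,0],[0,0,-9,0,0,0],[0,0,-9,0,0,0]]'
python3 -m handwheel '[[0,0,0,0,0,0],[0,0,0,0,0,0],[0,0,0,0,0,0],[0,0,0,0,0,0],[0,0,0,0,0,0]]'
python3 - <<'E'
from h import *
p,d,m=snap('wrist','w11');s=get_state();print(s['tool_pos'],s['orientation'])
P,D,M=snap('side','s11')
z=s['tool_pos'][2]
h=cv2.cvtColor(p,cv2.COLOR_RGB2HSV); mk=((h[...,1]<70)&(h[...,2]>120)).astype(np.uint8)
n,l,st,c=cv2.connectedComponentsWithStats(mk)
for i in range(1,n):
    if st[i,4]>300: print(st[i],c[i])
a=[s['tool_pos'][0],s['tool_pos'][1]]
for t in(-.06,-.03,.03,.06,.075,.083): 
    q=proj(m,[[a[0]+.066*t,a[1]+.004+t,z+.004]])[0].round().astype(int)
    if 0<=q[1]<400: print(t,q,p[q[1],q[0]],dep(m,*q,d[q[1],q[0]]))
E
```

```text
time: 24.87
tool_pos: [0.4371, 0.0401, 0.0023]
orientation: [-3.14, 0.0, 1.505]
contact_force: [0.6, 0.2, 0.2]
gripper_width: 0.0324
grasp_force: 0.0
time: 25.28
tool_pos: [0.4378, 0.0401, 0.0033]
orientation: [3.142, 0.0, 1.505]
contact_force: [-0.4, 0.3, -2.1]
gripper_width: 0.008
grasp_force: 49.6
time: 25.7
tool_pos: [0.4375, 0.0401, 0.0642]
orientation: [-3.141, 0.0, 1.505]
contact_force: [-0.1, -0.4, -1.7]
gripper_width: 0.0077
grasp_force: 49.6
time: 26.12
tool_pos: [0.4402, 0.0404, 0.1569]
orientation: [3.134, -0.001, 1.505]
contact_force: [0.5, 0.1, -1.9]
gripper_width: 0.0077
grasp_force: 49.7
time: 26.53
tool_pos: [0.437, 0.04, 0.1522]
orientation: [-3.139, 0.0, 1.505]
contact_force: [1.0, 0.4, -1.9]
gripper_width: 0.008
grasp_force: 49.7
[0.43723738 0.04008698 0.15245704] [-3.13970651e+00  2.63719357e-04  1.50482233e+00]
[  433     0   207   310 18667] [524.92805486 160.46981304]
[ 568    0   72   30 1754] [604.24686431  14.41619156]
[ 299   46   45  308 7012] [320.95336566 189.70636052]
[ 536  238  104  116 3199] [580.60518912 277.35823695]
[232 271  37  22 508] [251.24212598 280.35433071]
-0.06 [322 363] [28 26 31] [0.43767465 0.05040918 0.23059004]
-0.03 [322 309] [206 219 220] [0.43537371 0.01480696 0.15730069]
0.03 [322 184] [201 214 222] [0.43928996 0.07465649 0.15819326]
0.06 [322 111] [197 210 222] [0.44120879 0.10397911 0.15838203]
0.075 [322  70] [203 214 226] [0.4422079  0.11923092 0.15578977]
0.083 [322  48] [188 195 209] [0.44271203 0.1269403  0.15676829]
```

Run:
```python
from h import *
p,d,m,s=load('w11'); h=cv2.cvtColor(p,cv2.COLOR_RGB2HSV); mk=((h[...,1]<70)&(h[...,2]>120)).astype(np.uint8)
n,l,st,c=cv2.connectedComponentsWithStats(mk); i=l[111,322]
pts=[]
for v in range(60,215):
    u=np.where(l[v]==i)[0]
    if len(u) and u.max()-u.min()<28: pts.append(onz(m,(u.min()+u.max())/2,v,.1575))
pts=np.array(pts);k=np.polyfit(pts[:,1],pts[:,0],1);print(k,len(pts),np.pi/2-np.arctan(k[0]),'x at tcp',np.polyval(k,.040),np.std(pts[:,0]-np.polyval(k,pts[:,1])))
# skewer handle tilt: depth along
t=np.array(s['tool_pos']);print(dep(m,322,70,d[70,322]),dep(m,322,330,d[330,322]))
# notch check from w5: floor between prongs, scan along bench x at y of each rest, z .075
P,D,M,S=load('w5'); g=P.astype(int)
for nm,y in(('fix',.0585),('sl',-.0213)):
    xs=np.arange(-.026,.0261,.002); q=[proj(M,[w([x,y,.075])])[0].round().astype(int) for x in xs]
    print(nm,[(int(x*1e3),round(float(dep(M,*a,D[a[1],a[0]])[2]*1e3))) for x,a in zip(xs,q)])
chain([(.534,.034,.155,1.468),(.6312,.0284,.14,1.431)])
```

```text
[0.06614099 0.43387699] 136 1.504751532404501 x at tcp 0.43652262672018016 9.224555521276763e-05
[0.4422079  0.11923092 0.15578977] [0.44141734 0.10798777 0.29474606]
fix [(-26, 75), (-24, 75), (-22, 96), (-20, 98), (-18, 99), (-16, 97), (-14, 93), (-12, 92), (-10, 90), (-8, 88), (-6, 74), (-4, 75), (-2, 75), (0, 75), (1, 76), (3, 76), (5, 75), (7, 77), (9, 78), (11, 85), (13, 86), (15, 90), (17, 91), (19, 92), (21, 94), (23, 97), (25, 96)]
sl [(-26, 75), (-24, 76), (-22, 95), (-20, 96), (-18, 94), (-16, 96), (-14, 93), (-12, 91), (-10, 88), (-8, 87), (-6, 76), (-4, 75), (-2, 75), (0, 75), (1, 75), (3, 75), (5, 75), (7, 75), (9, 78), (11, 86), (13, 88), (15, 89), (17, 92), (19, 92), (21, 94), (23, 96), (25, 96)]
[0.03, 9.68, -0.25, -0.0, 0.0, 0.04]
[0.44, 9.73, 1.5, -0.0, -0.0, 0.04]
```

```bash
python3 -m handwheel '[[0,1.5,0,0,0,0.01],[0,3.5,0,0,0,0.02],[0,6,0,0,0,0.03],[0,8.5,0,0,0,0.04],[0,11,0,0,0,0.04]]'
python3 -m handwheel '[[0.1,2.5,0,0,0,0.01],[0.2,5,0,0,0,0.02],[0.3,7,0,0,0,0.03],[0.4,8.2,0.5,0,0,0.035],[0.4,8.3,1,0,0,0.035]]'
python3 -m handwheel '[[0,0,0,0,0,0],[0,0,0,0,0,0],[0,0,0,0,0,0],[0,0,0,0,0,0],[0,0,0,0,0,0]]'
python3 - <<'E'
from h import *
p,d,m=snap('wrist','w12');s=get_state();print(s['tool_pos'],s['orientation'],b(s['tool_pos']))
chain([(.6312,.0284,.100,1.431)])
# fixed rest notch in this view
for y in(.056,.0585,.061):
    xs=np.arange(-.026,.0261,.003); q=[proj(m,[w([x,y,.075])])[0].round().astype(int) for x in xs]
    print(y,[(round(x*1e3),round(float(dep(m,*a,d[a[1],a[0]])[2]*1e3))) for x,a in zip(xs,q) if 0<=a[1]<400])
E
```

```text
time: 27.05
tool_pos: [0.5485, 0.0328, 0.153]
orientation: [-3.141, 0.0, 1.465]
contact_force: [-0.3, -0.5, -1.8]
gripper_width: 0.0076
grasp_force: 49.6
time: 27.47
tool_pos: [0.633, 0.0279, 0.1423]
orientation: [3.14, -0.0, 1.429]
contact_force: [-0.0, 0.4, -0.8]
gripper_width: 0.0076
grasp_force: 49.7
time: 27.88
tool_pos: [0.6302, 0.0281, 0.144]
orientation: [3.141, -0.0, 1.43]
contact_force: [-0.1, 0.1, -1.8]
gripper_width: 0.0082
grasp_force: 49.7
[0.63028745 0.02815379 0.14399612] [ 3.14084633e+00 -1.50643211e-04  1.42999555e+00] [-0.00087102  0.01760389  0.14399612]
[0.04, 0.08, 4.4, 0.0, -0.0, -0.0]
0.056 [(-26, 97), (-23, 99), (-20, 96), (-17, 93), (-14, 90), (-11, 88), (-8, 149), (-5, 149), (-2, 149), (1, 149), (4, 148), (7, 75), (10, 85), (13, 88), (16, 92), (19, 94), (22, 98), (25, 97)]
0.0585 [(-26, 97), (-23, 99), (-20, 96), (-17, 94), (-14, 89), (-11, 86), (-8, 150), (-5, 149), (-2, 150), (1, 148), (4, 149), (7, 75), (10, 86), (13, 87), (16, 92), (19, 96), (22, 99), (25, 96)]
0.061 [(-26, 96), (-23, 99), (-20, 95), (-17, 92), (-14, 90), (-11, 88), (-8, 148), (-5, 148), (-2, 149), (1, 150), (4, 150), (7, 76), (10, 85), (13, 89), (16, 92), (19, 95), (22, 98), (25, 97)]
```

```bash
python3 -m handwheel '[[0,0,1.2,0,0,0],[0,0,2.6,0,0,0],[0,0,4,0,0,0],[0,0,5.2,0,0,0],[0,0,5.9,0,0,0]]'
python3 -m handwheel '[[0,0,0,0,0,0],[0,0,0.1,0,0,0],[0,0,0.2,0,0,0],[0,0,0.3,0,0,0],[0,0,0.3,0,0,0]]'
python3 - <<'E'
from h import *
s=get_state();print(s['tool_pos'],s['contact_force'],s['torque'],b(s['tool_pos']))
E
```

```text
time: 28.35
tool_pos: [0.6295, 0.0281, 0.0831]
orientation: [-3.14, 0.0, 1.43]
contact_force: [-0.4, -0.4, -1.5]
gripper_width: 0.0075
grasp_force: 49.7
time: 28.77
tool_pos: [0.631, 0.0281, 0.082]
orientation: [3.14, -0.0, 1.43]
contact_force: [-0.2, -0.7, -2.5]
gripper_width: 0.0075
grasp_force: 49.6
[0.63100375 0.0280857  0.08201521] [-0.23976502 -0.74146886 -2.51514653] [0.03926567 0.03738096 0.02360739] [-0.00015221  0.01763615  0.08201521]
```

Lower in small steps until the vertical force changes.

```bash
python3 -m handwheel '[[0,0,0.08,0,0,0],[0,0,0.16,0,0,0],[0,0,0.24,0,0,0],[0,0,0.32,0,0,0],[0,0,0.32,0,0,0]]'
python3 -m handwheel '[[0,0,0.03,0,0,0],[0,0,0.06,0,0,0],[0,0,0.09,0,0,0],[0,0,0.09,0,0,0],[0,0,0.09,0,0,0]]'
```

```text
time: 29.18
tool_pos: [0.6306, 0.028, 0.0782]
orientation: [3.141, -0.0, 1.43]
contact_force: [-0.3, 0.3, -0.3]
gripper_width: 0.0082
grasp_force: 49.7
time: 29.6
tool_pos: [0.6306, 0.028, 0.0781]
orientation: [3.141, -0.0, 1.43]
contact_force: [-3.1, 0.3, 5.7]
gripper_width: 0.0077
grasp_force: 50.5
```

```bash
python3 -m handwheel '[[0,0,0,0,0,0],[0,0,0,0,0,0],[0,0,0,0,0,0],[0,0,0,0,0,0],[0,0,0,0,0,0]]' 0.38
python3 -m handwheel '[[0,0,-0.8,0,0,0],[0,0,-2,0,0,0],[0,0,-4,0,0,0],[0,0,-7,0,0,0],[0,0,-10,0,0,0]]'
python3 -m handwheel '[[0,0,-1,0,0,0],[0,0,-1,0,0,0],[0,0,-1,0,0,0],[0,0,-1,0,0,0],[0,0,-1,0,0,0]]'
python3 - <<'E'
from h import *
p,d,m=snap('wrist','w13');P,D,M=snap('side','s13');s=get_state();print(s['tool_pos'])
for y in(-.04,-.0165,0,.02,.04,.0585,.08,.09,.1,.105,.11):
    xs=np.arange(-.012,.0125,.002); q=[proj(m,[w([x,y,.083])])[0].round().astype(int) for x in xs]
    print(y,[(round(x*1e3),round(float(dep(m,*a,d[a[1],a[0]])[2]*1e3))) for x,a in zip(xs,q) if 0<=a[1]<400])
# lever via side + depth: brightest ball near
for n,pp,mm in(('side',P,M),('wrist',p,m)): print(n,proj(mm,[w([-.03,.166,.13]),w([-.035,.166,.14])]).round())
E
```

```text
time: 30.02
tool_pos: [0.6305, 0.028, 0.0769]
orientation: [-3.141, 0.0, 1.43]
contact_force: [0.5, 0.4, -0.6]
gripper_width: 0.0323
grasp_force: 0.0
time: 30.43
tool_pos: [0.6297, 0.028, 0.1778]
orientation: [-3.14, 0.0, 1.43]
contact_force: [0.6, -0.3, 1.1]
gripper_width: 0.0323
grasp_force: 0.0
time: 30.85
tool_pos: [0.6293, 0.028, 0.1849]
orientation: [-3.138, 0.001, 1.43]
contact_force: [-0.3, 0.3, -0.8]
gripper_width: 0.0324
grasp_force: 0.0
[0.62952086 0.02800162 0.18521915]
-0.04 [(-12, 11), (-10, 12), (-8, 12), (-6, 12), (-4, 83), (-2, 83), (0, 83), (2, 83), (4, 82), (6, 13), (8, 12), (10, 13), (12, 12)]
-0.0165 [(-12, 89), (-10, 86), (-8, 75), (-6, 75), (-4, 83), (-2, 83), (0, 83), (2, 82), (4, 84), (6, 75), (8, 75), (10, 87), (12, 89)]
0 [(-12, 55), (-10, 54), (-8, 55), (-6, 55), (-4, 83), (-2, 83), (0, 82), (2, 84), (4, 82), (6, 55), (8, 55), (10, 55), (12, 55)]
0.02 [(-12, 46), (-10, 46), (-8, 46), (-6, 46), (-4, 83), (-2, 83), (0, 83), (2, 82), (4, 83), (6, 47), (8, 46), (10, 46), (12, 46)]
0.04 [(-12, 12), (-10, 12), (-8, 11), (-6, 11), (-4, 83), (-2, 82), (0, 83), (2,
[... 217 characters left out ...]
-8, 12), (-6, 13), (-4, 82), (-2, 83), (0, 83), (2, 83), (4, 83), (6, 12), (8, 10), (10, 12), (12, 13)]
0.09 [(-12, 14), (-10, 13), (-8, 12), (-6, 11), (-4, 83), (-2, 83), (0, 83), (2, 83), (4, 82), (6, 12), (8, 11), (10, 12), (12, 12)]
0.1 [(-12, 11), (-10, 11), (-8, 13), (-6, 12), (-4, 82), (-2, 82), (0, 83), (2, 82), (4, 83), (6, 13), (8, 13), (10, 13), (12, 12)]
0.105 [(-12, 13), (-10, 13), (-8, 12), (-6, 12), (-4, 12), (-2, 13), (0, 11), (2, 11), (4, 13), (6, 13), (8, 13), (10, 11), (12, 11)]
0.11 [(-12, 12), (-10, 12), (-8, 12), (-6, 12), (-4, 38), (-2, 39), (0, 40), (2, 39), (4, 13), (6, 11), (8, 12), (10, 13), (12, 12)]
side [[366. 143.]
 [364. 140.]]
wrist [[265. -68.]
 [251. -78.]]
```

The skewer lies level in both notches: top at 83 mm throughout, notch floors seen at 75 mm on both sides. Now the lever.

Run:
```python
from h import *
P,D,M,S=load('s13');T=load('top0')[2];p=load('top0')[0]
X,e=tri(T,(228+59.5/4-.5,98+186.5/4-.5),M,(270+338.5/3.6-.5,115+70.5/3.6-.5));print(X,e,b(X)*1e3)
u,v=363,134
for a,c in((363,134),(365,141),(369,149),(373,154)): print((a,c),P[c,a],(b(dep(M,a,c,D[c,a]))*1e3).round(1))
for a,c in((243,144),(247,141)): print('top',(b(dep(T,a,c,load('top0')[1][c,a]))*1e3).round(1))
# fit in side: light ball mask
g=P[125:145,355:372].mean(2).astype(int);print(g)
```

```text
[0.61521575 0.17939548 0.15956573] 0.0008201357418547304 [-36.84481185 165.27612512 159.56572541]
(363, 134) [31 30 29] [-42.2  26.5 243.5]
(365, 141) [29 29 26] [-36.9  12.5 232.6]
(369, 149) [37 37 35] [-26.2  12.4 210.2]
(373, 154) [75 88 89] [ -7.5 156.9  99. ]
top [-37.9 162.1 169.4]
top [-19.1 160.6 123.7]
[[ 31  26  34  30  95 122  82  67  95 111 114 114  71  25  27  28  27]
 [ 31  29  29  30  78  97  67  81 107 145 220 223 142  40  25  28  28]
 [ 29  31  29  27  36  46  58 164 206 218 172 108 108  67  27  24  25]
 [ 33  28  31  31  31  31  99 180 162 114 111 111 101  75  42  22  26]
 [ 50  28  29  28  28  32  26  92 119 119 117 109 100  81  53  30  28]
 [ 82  34  30  33  30  29  31  89 182 216 202 158 112 125  91  39  32]
 [ 95  52  34  29  28  30  30  29 172 214 207 205 192 172 110  43  38]
 [ 98  50  28  29  28  31  31  27  89 178 202 190 171 164 109  38  36]
 [121  78  31  28  31  30  30  30  48 155 185 170 151  92  35  28  26]
 [122  95  48  30  32  28  26  26  30  98 142 142 122  76  34  30  27]
 [121 124  82  28  26  28  29  29  41  66  92 103  85  52  28  26  25]
 [121 121  95  51  27  30  29  29  39  48  53  58  59  43  27  27  27]
 [120 125 123  78  35  27  33  26  35  49  56  54  53  49  37  26  23]
 [123 121 124  93  51  31  28  26  31  39  49  52  52  44  31  32  29]
 [121 123 123  97  50  30  30  29  29  29  28  32  40  38  26  22  25]
 [119 124 124 121  80  28  36  34  31  26  30  29  31  28  25  28  28]
 [123 122 123 121  94  52  24  31  28  28  28  25  32  30  29  27  27]
 [119 123 120 122 123  83  40  32  32  31  32  27  28  28  28  24  26]
 [120 124 123 123 122 121 107  83 131 163 123  54  30  32  30  26  28]
 [119 121 122 121 123 120 121 128 192 225 230 162  36  29  31  28  32]]
```

Run:
```python
from h import *
print(w([-.075,.166,.13]))
chain([(.565,.10,.20,1.431),(*w([-.078,.166,.19]),1.431),(*w([-.078,.166,.13]),1.431),(*w([-.03,.166,.13]),1.431)])
```

```text
[0.57753263 0.18542248 0.13      ]
[6.22, -7.41, -1.46, -0.0, 0.0, -0.0]
[8.63, -0.25, 1.0, 0.0, 0.0, 0.0]
[0.0, -0.0, 6.0, 0.0, 0.0, 0.0]
[0.0, 4.8, 0.0, 0.0, 0.0, 0.0]
```

```bash
python3 -m handwheel '[[1.2,-1.5,-0.5,0,0,0],[2.5,-3,-1,0,0,0],[4,-4.8,-1.5,0,0,0],[6,-7.2,-1.5,0,0,0],[8.5,-7.4,-1.5,0,0,0]]' 0 40
python3 -m handwheel '[[2,0,0.3,0,0,0],[4,-0.2,0.6,0,0,0],[6,-0.2,1,0,0,0],[6.3,-0.2,1,0,0,0],[6.3,-0.2,1,0,0,0]]'
python3 -m handwheel '[[0,0,1.5,0,0,0],[0,0,3,0,0,0],[0,0,4.5,0,0,0],[0,0,5.8,0,0,0],[0,0,6,0,0,0]]'
python3 -c "
from h import *
print(b(get_state()['tool_pos']))"
```

```text
time: 31.37
tool_pos: [0.5648, 0.1224, 0.2013]
orientation: [-3.136, 0.002, 1.429]
contact_force: [-1.0, -0.8, -0.2]
gripper_width: -0.0001
grasp_force: 0.0
time: 31.78
tool_pos: [0.5754, 0.1863, 0.1909]
orientation: [-3.14, 0.001, 1.432]
contact_force: [-0.4, -0.5, 0.2]
gripper_width: 0.0002
grasp_force: 0.0
time: 32.2
tool_pos: [0.5742, 0.1833, 0.1293]
orientation: [-3.137, 0.003, 1.428]
contact_force: [-0.1, -0.1, -0.9]
gripper_width: 0.0
grasp_force: 0.0
[-0.07796676  0.16347153  0.1292554 ]
```

Push +x in the bench frame: first to about -0.03, then on, watching the force.

```bash
python3 -m handwheel '[[0.2,1,0,0,0,0],[0.2,2,0,0,0,0],[0.2,3,0,0,0,0],[0.2,4,0,0,0,0],[0.2,5,0,0,0,0]]'
python3 -m handwheel '[[0,0.6,0,0,0,0],[0,1.2,0,0,0,0],[0,1.8,0,0,0,0],[0,2.2,0,0,0,0],[0,2.6,0,0,0,0]]'
python3 -c "
from h import *
print(b(get_state()['tool_pos']))"
```

```text
time: 32.62
tool_pos: [0.6276, 0.1796, 0.1357]
orientation: [3.137, -0.002, 1.429]
contact_force: [-1.8, -0.2, 4.8]
gripper_width: 0.0006
grasp_force: 1.9
time: 33.03
tool_pos: [0.6512, 0.1761, 0.1313]
orientation: [-3.139, 0.001, 1.43]
contact_force: [-0.9, 1.3, -0.9]
gripper_width: 0.0003
grasp_force: 0.5
[-0.00076259  0.16700198  0.13126049]
```

```bash
for i in 1; do :; done
python3 -m handwheel '[[0,0.2,0,0,0,0],[0,0.4,0,0,0,0],[0,0.6,0,0,0,0],[0,0.6,0,0,0,0],[0,0.6,0,0,0,0]]'
python3 -m handwheel '[[0,0.1,0,0,0,0],[0,0.3,0,0,0,0],[0,0.5,0,0,0,0],[0,0.5,0,0,0,0],[0,0.5,0,0,0,0]]'
python3 - <<'E'
from h import *
print(b(get_state()['tool_pos'])); P,D,M=snap('side','s14')
print('on',proj(M,[w([.038,.166,.16]),w([-.037,.165,.16])]).round(1));
E
```

```text
time: 33.45
tool_pos: [0.6577, 0.1758, 0.1322]
orientation: [3.141, 0.0, 1.43]
contact_force: [0.1, -0.0, -0.8]
gripper_width: -0.0003
grasp_force: 0.1
time: 33.87
tool_pos: [0.6591, 0.1756, 0.1321]
orientation: [-3.135, 0.0, 1.431]
contact_force: [-10.0, 1.2, 4.6]
gripper_width: -0.0002
grasp_force: 5.1
[0.00710574 0.16764586 0.13214907]
on [[390.6 134.4]
 [363.6 134. ]]
```

```bash
python3 -m handwheel '[[0,0.1,0,0,0,0],[0,0.2,0,0,0,0],[0,0.3,0,0,0,0],[0,0.3,0,0,0,0],[0,0.3,0,0,0,0]]'
python3 -m handwheel '[[0,-0.5,0,0,0,0],[0,-2,0,0,0,0],[0,-4,0,0,0,0],[0,-6.5,0,0,0,0],[0,-9,0,0,0,0]]'
python3 -m handwheel '[[0,-1,-2,0,0,0],[0,-4,-4,0,0,0],[0,-8,-6,0,0,0],[0,-11,-6,0,0,0],[0,-13,-6,0,0,0]]'
python3 - <<'E'
from h import *
P,D,M=snap('side','s15');p,d,m=snap('top','t15')
print(get_state()['tool_pos'])
for n,pp,dd,mm in(('side',P,D,M),('top',p,d,m)):
    q=proj(mm,[w([x,.166,.16]) for x in(-.037,.03,.038,.045)]).round().astype(int)
    print(n,[(a.tolist(),pp[a[1],a[0]].tolist(),(b(dep(mm,*a,dd[a[1],a[0]]))*1e3).round().tolist()) for a in q])
    a=q[2]; z=np.array([[b(dep(mm,u,v,dd[v,u])) for u in range(a[0]-14,a[0]+14)] for v in range(a[1]-12,a[1]+12)])*1e3
    k=(z[...,2]>152)&(z[...,2]<175)&(abs(z[...,0])<70)&(abs(z[...,1]-166)<25); print(k.sum(), z[k].mean(0) if k.any() else '')
# skewer, pointer still fine?
for y in(-.04,-.0165,.02,.0585,.095): print(y,[round(float(dep(m,*a,d[a[1],a[0]])[2]*1e3)) for a in proj(m,[w([x,y,.083]) for x in(-.002,0,.002)]).round().astype(int)])
E
```

```text
time: 34.33
tool_pos: [0.6592, 0.1756, 0.1321]
orientation: [-3.129, 0.001, 1.432]
contact_force: [-17.0, 1.5, 7.4]
gripper_width: -0.0004
grasp_force: 8.9
time: 34.75
tool_pos: [0.5762, 0.1873, 0.1324]
orientation: [3.14, -0.001, 1.429]
contact_force: [0.3, -0.2, 1.3]
gripper_width: -0.0001
grasp_force: 0.0
time: 35.17
tool_pos: [0.4462, 0.2061, 0.1944]
orientation: [3.139, -0.002, 1.431]
contact_force: [-0.4, 0.1, 0.8]
gripper_width: -0.0003
grasp_force: 0.0
[0.44531621 0.20590889 0.19350758]
side [([364, 134], [197, 207, 200], [-33.0, 270.0, 97.0]), ([388, 134], [206, 210, 196], [30.0, 157.0, 166.0]), ([391, 134], [200, 191, 174], [38.0, 157.0, 166.0]), ([393, 134], [135, 117, 101], [73.0, 431.0, 2.0])]
63 [ 30.92336226 158.11201748 161.53084903]
top [([242, 144], [52, 49, 48], [-22.0, 179.0, 87.0]), ([246, 119], [176, 188, 189], [28.0, 164.0, 171.0]), ([246, 116], [178, 191, 180], [36.0, 165.0, 169.0]), ([247, 114], [166, 154, 135], [43.0, 164.0, 166.0])]
78 [ 32.46582675 164.43120501 163.64909472]
-0.04 [78, 87, 82]
-0.0165 [82, 85, 76]
0.02 [79, 81, 86]
0.0585 [81, 84, 84]
0.095 [80, 82, 82]
```

```bash
python3 -c "
from rig import finish_job
print(finish_job())"
```

```text
the job is handed in; nothing more can be done
None
```

The job is done and handed in at about 35 s: the rest is clamped within about 0.6 mm of the tab tip, the skewer lies level in both notches, and the switch lever is at its on stop.

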